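# End-float check of roller gear units

## Task

Check the row of roller gear units for end float: first push every shaft fully home, and only when all of them are home draw every shaft fully out to its outer stop, noting how far each one moves; one unit is worn and its shaft moves about twice as far as the others. With all shafts still drawn out, pick up the hand scanner, point it level and squarely at the worn unit's barcode label from about 6 cm away and hold it steady there for two seconds, then lay the scanner flat in its shallow tray. Finish with the sound units' shafts pushed fully home again and the worn unit's shaft left fully drawn out; leave the other things on the table where they are.

Things in the scene. Friction and masses are not known exactly. Their poses are not given: they have to be found in the camera images.
- hub_1 (a point): Centre of the round steel hub (34 mm diameter, 30 mm long) on the front end of gear unit 1's level shaft, 70 mm above the table; moves with the shaft. x lies along the shaft into the housing (push = +x, draw out = -x), z up. Fully home, the hub's back is 25 mm and its front end 55 mm before the housing's front face. None if the unit is missing (3 or 4 are present).
- label_1 (a point): Centre of the white barcode label (44 mm wide, 34 mm high, leaning back 20 degrees) at the front of unit 1's housing, 60 mm above the table, 60 mm to the +y side of the shaft's axis. x is level, straight towards the housing, whose face is 12 mm behind, z up. The housing: steel block, 8 kg, loose on the table, 90 mm deep, 120 mm wide (shaft 30 mm off its middle), 96 mm high.
- shaft_1 (a joint): How far hub_1 is drawn out (m): 0 = fully home at the inner stop, larger = towards the robot. It starts between its stops, slides with about 2.5 N of friction and stays where left; the stops are hard. Travel between the stops is 10 mm on a sound unit, 22 mm on the worn one; which is worn cannot be seen beforehand.
- hub_2 (a point): Centre of the round steel hub (34 mm diameter, 30 mm long) on the front end of gear unit 2's level shaft, 70 mm above the table; moves with the shaft. x lies along the shaft into the housing (push = +x, draw out = -x), z up. Fully home, the hub's back is 25 mm and its front end 55 mm before the housing's front face. None if the unit is missing (3 or 4 are present).
- label_2 (a point): Centre of the white barcode label (44 mm wide, 34 mm high, leaning back 20 degrees) at the front of unit 2's housing, 60 mm above the table, 60 mm to the +y side of the shaft's axis. x is level, straight towards the housing, whose face is 12 mm behind, z up. The housing: steel block, 8 kg, loose on the table, 90 mm deep, 120 mm wide (shaft 30 mm off its middle), 96 mm high.
- shaft_2 (a joint): How far hub_2 is drawn out (m): 0 = fully home at the inner stop, larger = towards the robot. It starts between its stops, slides with about 2.5 N of friction and stays where left; the stops are hard. Travel between the stops is 10 mm on a sound unit, 22 mm on the worn one; which is worn cannot be seen beforehand.
- hub_3 (a point): Centre of the round steel hub (34 mm diameter, 30 mm long) on the front end of gear unit 3's level shaft, 70 mm above the table; moves with the shaft. x lies along the shaft into the housing (push = +x, draw out = -x), z up. Fully home, the hub's back is 25 mm and its front end 55 mm before the housing's front face. None if the unit is missing (3 or 4 are present).
- label_3 (a point): Centre of the white barcode label (44 mm wide, 34 mm high, leaning back 20 degrees) at the front of unit 3's housing, 60 mm above the table, 60 mm to the +y side of the shaft's axis. x is level, straight towards the housing, whose face is 12 mm behind, z up. The housing: steel block, 8 kg, loose on the table, 90 mm deep, 120 mm wide (shaft 30 mm off its middle), 96 mm high.
- shaft_3 (a joint): How far hub_3 is drawn out (m): 0 = fully home at the inner stop, larger = towards the robot. It starts between its stops, slides with about 2.5 N of friction and stays where left; the stops are hard. Travel between the stops is 10 mm on a sound unit, 22 mm on the worn one; which is worn cannot be seen beforehand.
- hub_4 (a point): Centre of the round steel hub (34 mm diameter, 30 mm long) on the front end of gear unit 4's level shaft, 70 mm above the table; moves with the shaft. x lies along the shaft into the housing (push = +x, draw out = -x), z up. Fully home, the hub's back is 25 mm and its front end 55 mm before the housing's front face. None if the unit is missing (3 or 4 are present).
- label_4 (a point): Centre of the white barcode label (44 mm wide, 34 mm high, leaning back 20 degrees) at the front of unit 4's housing, 60 mm above the table, 60 mm to the +y side of the shaft's axis. x is level, straight towards the housing, whose face is 12 mm behind, z up. The housing: steel block, 8 kg, loose on the table, 90 mm deep, 120 mm wide (shaft 30 mm off its middle), 96 mm high.
- shaft_4 (a joint): How far hub_4 is drawn out (m): 0 = fully home at the inner stop, larger = towards the robot. It starts between its stops, slides with about 2.5 N of friction and stays where left; the stops are hard. Travel between the stops is 10 mm on a sound unit, 22 mm on the worn one; which is worn cannot be seen beforehand.
- scanner_mid (a point): Centre (half-way up) of the loose barcode scanner: a straight wand 150 mm long, 180 g or so, grey handle 34 mm wide, 34 mm high, from 75 mm behind this point to 30 mm ahead of it; black head 44 mm wide, 40 mm high, 45 mm long at the nose. x runs from handle to nose, z up as it lies at the start, 20 mm above the table. The centre of mass is about 7 mm ahead.
- scanner_nose (a point): Centre of the scanner's window, the end face of its head, 75 mm ahead of scanner_mid on the same axis; it reads straight ahead along its x axis.
- tray: Shallow black tray fixed to the table, the scanner's place: 210 by 100 mm outside, 200 by 90 mm inside, rim only 12 mm high, floor 5 mm thick. Origin: centre of the underside; x along its long side.
- bowl: Bystander, loose, to be left alone: small steel bowl, rim 84 mm across, 40 mm high. Origin at its underside, at its centre.
- spanner: Bystander, loose, to be left alone: spanner 150 mm long lying flat. Origin at its underside.
- driver: Bystander, loose, to be left alone: screwdriver 170 mm long lying flat. Origin at its underside.
- shaker: Bystander, loose, to be left alone: small steel shaker jar 42 mm across, 60 mm high. Origin at its underside, at its centre.
- spare_bearing: Bystander, loose, to be left alone: steel ring 52 mm across, 15 mm high. Origin at its underside, at its centre.

How it is judged (in metres and radians):
On the way, in this order (a step that is already met when the one before it is completed fails the run):
1. every shaft is fully home at the same time (value of joint each of shaft_1, shaft_2, shaft_3, shaft_4 below 0.0025 m), for 0.2 s.
2. every shaft is drawn fully out at the same time (value of joint each of shaft_1, shaft_2, shaft_3, shaft_4 above 0.0075 m and value of joint any of shaft_1, shaft_2, shaft_3, shaft_4 above 0.0195 m), for 0.2 s.
3. with the shafts still out, the scanner is held steady and square to the worn unit's label, nose 20 to 120 mm from it, aimed within 15 mm (all of step 2 and ((value of joint shaft_1 above 0.0195 m and x of label_1 in the frame of scanner_nose between 0.02 and 0.12 m and y of label_1 in the frame of scanner_nose between -0.015 and 0.015 m and z of label_1 in the frame of scanner_nose between -0.015 and 0.015 m and angle between the x axis of scanner_nose and the x axis of label_1, either way round below 0.45 rad) or (value of joint shaft_2 above 0.0195 m and x of label_2 in the frame of scanner_nose between 0.02 and 0.12 m and y of label_2 in the frame of scanner_nose between -0.015 and 0.015 m and z of label_2 in the frame of scanner_nose between -0.015 and 0.015 m and angle between the x axis of scanner_nose and the x axis of label_2, either way round below 0.45 rad) or (value of joint shaft_3 above 0.0195 m and x of label_3 in the frame of scanner_nose between 0.02 and 0.12 m and y of label_3 in the frame of scanner_nose between -0.015 and 0.015 m and z of label_3 in the frame of scanner_nose between -0.015 and 0.015 m and angle between the x axis of scanner_nose and the x axis of label_3, either way round below 0.45 rad) or (value of joint shaft_4 above 0.0195 m and x of label_4 in the frame of scanner_nose between 0.02 and 0.12 m and y of label_4 in the frame of scanner_nose between -0.015 and 0.015 m and z of label_4 in the frame of scanner_nose between -0.015 and 0.015 m and angle between the x axis of scanner_nose and the x axis of label_4, either way round below 0.45 rad)) and linear speed of scanner below 0.03 m/s), for 1 s.
At the end, for the whole second after the job is handed in: the sound shafts are within 2.5 mm of their inner stops, the worn shaft within 2.5 mm of its outer stop, and the scanner lies level on the tray's floor, its centre within 30 mm of the tray's centre along each side, at rest ((value of joint shaft_1 below 0.0025 m or value of joint shaft_1 above 0.0195 m) and (value of joint shaft_2 below 0.0025 m or value of joint shaft_2 above 0.0195 m) and (value of joint shaft_3 below 0.0025 m or value of joint shaft_3 above 0.0195 m) and (value of joint shaft_4 below 0.0025 m or value of joint shaft_4 above 0.0195 m) and value of joint any of shaft_1, shaft_2, shaft_3, shaft_4 above 0.0195 m and x of scanner_mid in the frame of tray between -0.03 and 0.03 m and y of scanner_mid in the frame of tray between -0.03 and 0.03 m and height (world z) of scanner_mid below 0.034 m and angle between scanner_nose's own x axis and vertical between 1.47 and 1.67 rad and linear speed of scanner below 0.02 m/s); the robot touches nothing.
It fails at once if a bystander is moved by more than 40 mm (distance of any of bowl, spanner, driver, shaker, spare_bearing from where it was at the start of the episode above 0.04 m).
Of unit_1, unit_2, unit_4 only 2 to 3 are there at a start; the rules pass over those that are not, and their reading is None.
At some moment in a run one of scanner may be knocked a few centimetres aside while the robot is not near it.
Once in a run the grip may slacken for a moment while it holds something.
It also fails if it takes over 210 s, if anything falls off the work surface, if the arm or the gripper's body presses on something with over 40 N, if the wrist force passes 120 N, or if a joint passes its speed limit or range.

## Robot

A 6-joint arm with a two-finger parallel gripper is mounted at the origin on the work surface. World frame = base frame: x ahead of the robot, y to its left, z up, the work surface at z = 0. Lengths are in mm, angles in degrees, forces in N, time in s.
With the tool pointing down it reaches from about 275 to 850 mm from the base axis. Payload 19 kg.
Tool frame: the origin (TCP) lies midway between the tips of the shut fingers; the grasp point (between the pads) lies 19 mm behind it; y points along the fingers, z is the direction in which the jaws open and shut, and the axes are right-handed (so a half turn about y gives the same grasp; the last joint's range is limited). The gripper opens to 85 mm and grips with 20 to 120 N. Pads are 22 mm wide; open, the fingers measure 114 mm over their backs; the gripper's body (76 mm by 85 mm) begins 54 mm behind the grasp point. The pads swing forward as they close: fully open they stand 13 mm farther back than shut.
Start: joints at [69.271, 8.623, 82.357, -0, 89.026, -7.678], TCP at [129.86, 560.109, 192.367] pointing down, gripper open.
Joint ranges: [-160.23, 160.23], [-39.13, 120.54], [6.94, 153.29], [-79.49, 259.48], [9.18, 160.14], [-161.06, 161.06]. Speed limits (degrees/s): [108.29, 108.29, 127.2, 172.46, 172.46, 172.46].

## Interface

Orientations are given as [roll, pitch, yaw] about the fixed x, y, z axes, in that order (R = Rz(yaw) Ry(pitch) Rx(roll)).
In Python, from cell import arm, vision gives the robot as it stands.
- The arm moves only by the tool arm_command, never from a script. Its argument "motion" is a list of rows, each a list of 4 numbers: the shift along the world's x, y, z normalised to -1 to 1, where 1 is 100 mm, then the turn about the world's z normalised to -1 to 1, where 1 is pi rad. In form: [[tx, ty, tz, spin], ...]. A call has 1 to 20 rows; each row is the pose to reach, as a shift and turn from the pose commanded when the call began, turning the shorter way round; what a row does not reach only later rows make up. A row lasts 1/12 s, in which the tool goes at most 41.7 mm and 7.16 degrees, less where a joint would pass 70% of its speed; a pose out of reach is approached as far as the arm can. A call with a number of a shift or a turn outside -1 to 1 is refused whole. A call with a gripper value outside its range is refused whole. "fingers" is the closure, from -1 (fully open) to 1 (shut), so that 0 is half open, set as the call begins (left out, the last holds). The fingers move at their own pace and stop on an object; "force" is the grip in N (left out, the last holds). Time passes only in rows, so rows that repeat a pose let the fingers close. It gives the time, the measured TCP pose, the force and the opening at its end, in the units of the state.
- arm.sense(): the state, without advancing time (a new reading comes with each control period).
- vision.read_camera(name): name is "side" or "top"; returns the picture (420x560x3 uint8, red, green, blue); there is no depth.
- vision.calibration(name): a dict with "camera_matrix" (3x3 intrinsics, pixels), "R" (3x3) and "t" (3): a world point X has camera coordinates R X + t. Camera axes: x right, y down, z forward; pixel columns grow to the right and rows downward; lengths in mm; the calibration is good to about 2 mm. A picture is of the moment at which its call begins. calibration takes no time and is no camera call.
- arm.close_job(): hands the job in, once; it reports no verdict.
The state is a dict: "time": time; "joints": joint angles; "joint_vel": joint speeds; "tau": joint torques, N m; "ee_pos": TCP position; "ee_rot": TCP orientation; "ft_force": force on the tool from outside, world axes, zero at the start; "moment": the same for the moment, N m; "width": finger opening in mm.
Only numpy, scipy, OpenCV 4.12 (cv2) and the standard library are available. Lean on these libraries where they do the work, as an engineer would, in place of code of your own. Each camera call takes 0.05 s, during which the arm holds its last target. There are 200 camera calls.

## Working session

There is one attempt and no reset: what is moved stays moved. The work goes in short steps, Python scripts to look and compute and a tool call to move; the robot and the scene stay as the last step left them, time stands still between calls to the robot, and variables do not carry over. Pictures are saved under pics/ and viewed, about 12 in all and at most 16, crops included, and the job is handed in when it is done.

Besides the shell and the picture viewer there is one more tool, called after "Call:" by a JSON object that holds its "api" and its "payload", one argument or row to a line. arm_command: Moves the arm, as the interface text tells. Scaled input: -1 to 1 covers 100 mm each way for a shift and pi rad each way for a turn. Its arguments: {"type":"object","properties":{"motion":{"type":"array","items":{"type":"array","items":{"type":"number"}}},"fingers":{"type":"number"},"force":{"type":"number"}},"required":["motion"]}

```bash
mkdir -p pics; ls; cat > h.py <<'E'
import numpy as np, cv2
from cell import arm, vision
def snap(name,fn,crop=None,scale=1):
    im=vision.read_camera(name); np.save('pics/'+fn+'.npy',im)
    o=im[...,::-1]
    if crop: x0,y0,x1,y1=crop; o=o[y0:y1,x0:x1]
    o=cv2.resize(o,None,fx=scale,fy=scale,interpolation=cv2.INTER_CUBIC)
    cv2.imwrite('pics/'+fn+'.png',o); return im
def proj(name,P):
    c=vision.calibration(name); p=np.array(c['camera_matrix'])@(np.array(c['R'])@np.array(P,float)+np.array(c['t'])); return p[:2]/p[2]
def unproj(name,uv,z):
    c=vision.calibration(name); R=np.array(c['R']);t=np.array(c['t'])
    d=R.T@np.linalg.inv(c['camera_matrix'])@np.array([uv[0],uv[1],1.]); o=-R.T@t
    return o+d*(z-o[2])/d[2]
E
python3 - <<'E'
from h import *
a=snap('top','t0',scale=1.42);b=snap('side','s0',scale=1.42)
for n in('top','side'):
    c=vision.calibration(n);print(n,c, -np.array(c['R']).T@c['t'])
print(arm.sense())
E
```

```text
pics
top {'camera_matrix': array([[538.1641534 ,   0.        , 280.59954055],
       [  0.        , 538.1641534 , 209.36607143],
       [  0.        ,   0.        ,   1.        ]]), 'R': array([[ 0.0227531 , -0.99974057,  0.00104265],
       [-0.98826849, -0.02264953, -0.15103773],
       [ 0.15102216,  0.00240616, -0.98852745]]), 't': array([   2.94132839,  504.98248472, 1649.28478512])} [ 249.91280578   10.40973539 1706.63162125]
side {'camera_matrix': array([[542.89507164,   0.        , 274.75526548],
       [  0.        , 542.89507164, 207.6401883 ],
       [  0.        ,   0.        ,   1.        ]]), 'R': array([[-0.99102737, -0.13306539, -0.01258355],
       [-0.0820434 ,  0.67993968, -0.72866379],
       [ 0.10551599, -0.72109336, -0.68475597]]), 't': array([ 517.21594331,   86.04247943, 1426.82027335])} [ 369.08202841 1039.19047421 1046.22815262]
{'time': 0.1, 'joints': array([ 6.92679152e+01,  8.64510722e+00,  8.23893852e+01, -1.69549365e-03,
        8.90270525e+01, -7.67845203e+00]), 'joint_vel': array([-0.03408007, -0.12269038, -0.20643732, -0.09145731, -0.08521881,
       -0.09133443]), 'tau': array([ 4.79876442e-03, -7.14372540e+01, -5.71800756e+01, -3.55689472e-04,
        6.99396085e-03,  6.82993596e-05]), 'ee_pos': array([129.81018752, 559.87155139, 191.86503631]), 'ee_rot': array([-9.00612196e+01,  6.54321523e-03, -1.30536065e+01]), 'ft_force': array([-0.35057378,  0.08496182, -0.1683716 ]), 'moment': array([0.0405255 , 0.00438616, 0.0544035 ]), 'width': 85.30925168135632}
```

View pics/t0.png

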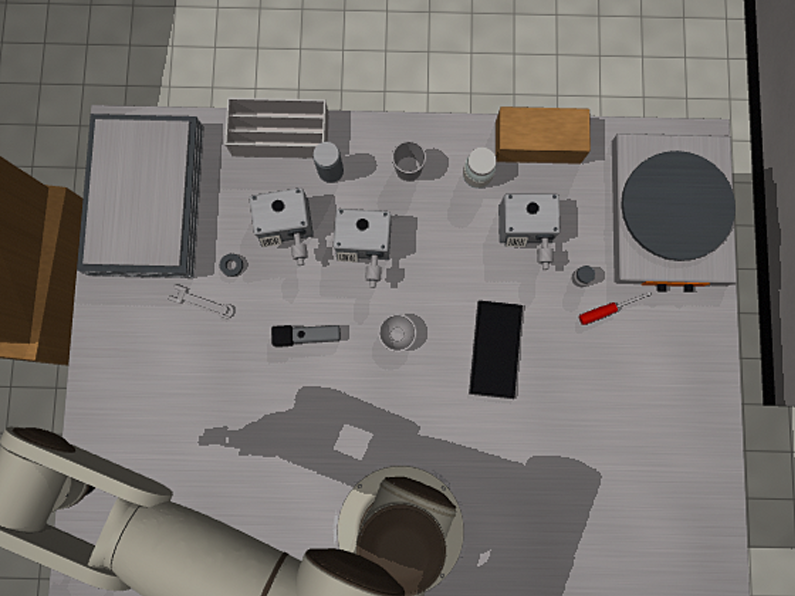

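View pics/s0.png

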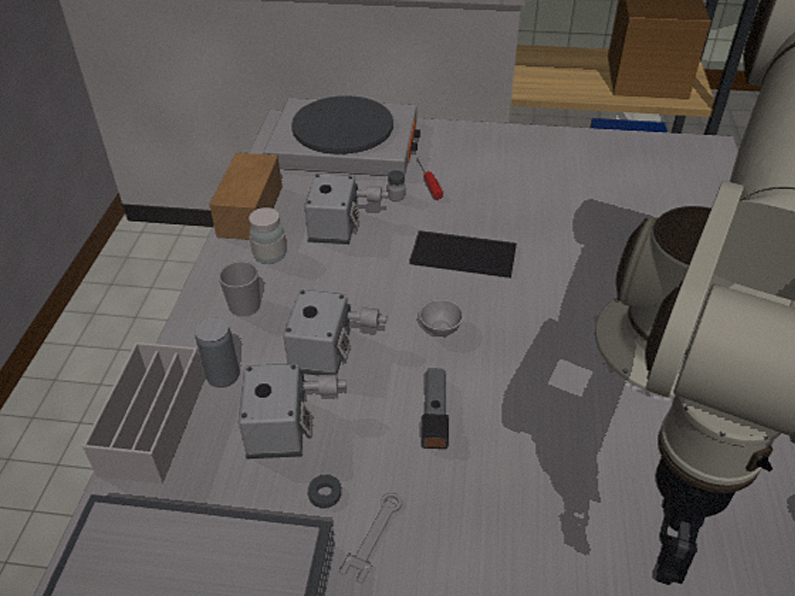

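The pictures show three units (hubs at roughly (300,255), (373,275) and (545,262) in the enlarged top view). The scanner is at (310,335) with its nose towards +y, the tray at (497,349) and the bowl at (398,333). I'll crop in to measure the units.

```bash
python3 - <<'E'
from h import *
a=np.load('pics/t0.npy')[...,::-1]
c1=a[125:210,165:285]; c2=a[125:210,340:425]
cv2.imwrite('pics/c1.png',np.hstack([cv2.resize(c,None,fx=3.8,fy=3.8*1,interpolation=cv2.INTER_CUBIC) for c in(c1,c2)]))
b=np.load('pics/s0.npy')[...,::-1]
cv2.imwrite('pics/c2.png',np.vstack([np.hstack([cv2.resize(b[250:325,165:250],None,fx=4,fy=4,interpolation=2),cv2.resize(b[200:275,195:280],None,fx=4,fy=4,interpolation=2)]),np.hstack([cv2.resize(b[115:190,210:295],None,fx=4,fy=4,interpolation=2),cv2.resize(b[255:320,260:345],None,fx=4,fy=4.615,interpolation=2)])]))
print(cv2.imread('pics/c1.png').shape,cv2.imread('pics/c2.png').shape)
E
```

```text
(323, 779, 3) (600, 680, 3)
```

View pics/c1.png

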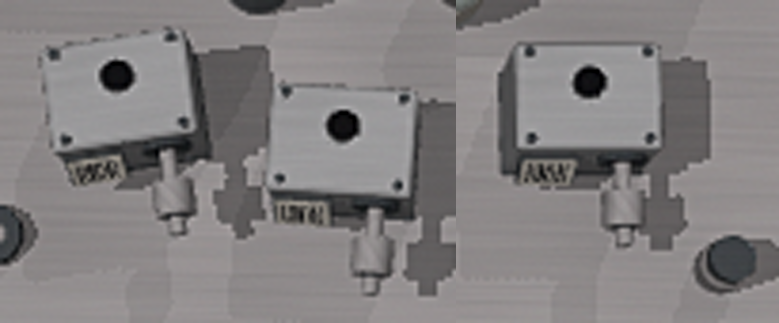

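View pics/c2.png

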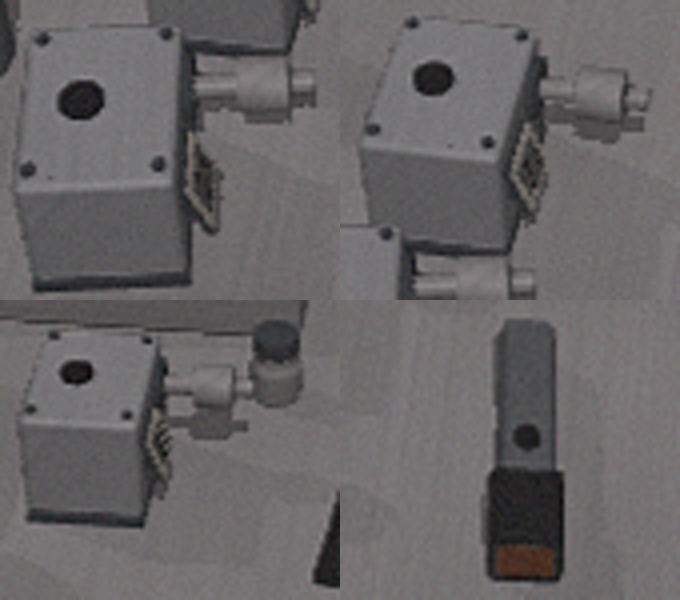

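The crops show clear housing top corners and hubs. I'll convert those to poses.

```bash
python3 - <<'E'
from h import *
P={'A':([(40,48),(185,28),(200,130),(56,152)],(174,196)),'B':([(272,82),(416,90),(413,200),(268,192)],(373,250)),'C':([(518,42),(660,44),(661,150),(516,149)],(624,206))}
for k,(q,h) in P.items():
    f=lambda p:((p[0]-(456 if k=='C' else 0))/3.8+(340 if k=='C' else 165)-.5+.13, p[1]/3.8+125-.5+.13)
    W=np.array([unproj('top',f(p),96)[:2] for p in q]); BL,BR,FR,FL=W
    n=((BL-FL)+(BR-FR)); yaw=np.degrees(np.arctan2(n[1],n[0])); w=(BL-BR)+(FL-FR); yw=np.degrees(np.arctan2(-w[0],w[1]))
    print(k,'ctr',W.mean(0).round(1),'depth',np.linalg.norm(n)/2,'width',np.linalg.norm(w)/2,'yaw',yaw,yw)
    y=np.radians((yaw+2*yw)/3); c=W.mean(0); ex=np.array([np.cos(y),np.sin(y)]); ey=np.array([-ex[1],ex[0]])
    H=unproj('top',f(h),70)[:2]; print('  hub',H.round(1),'rel',((H-c)@ex+45),(H-c)@ey,' home pred',(c-85*ex-30*ey).round(1),'label',(c-57*ex+30*ey).round(1), 'sideproj hub', proj('side',[*H,70])*1.42)
S=lambda x,y:(x/1.42-.3,y/1.42-.3)
for n,p,z in [('scan nose',(273,337),20),('scan tail',(349,332),34),('tray1',(478,300),12),('t2',(523,304),12),('t3',(515,398),12),('t4',(470,393),12),('bowl',(398,332),40),('shaker',(585,274),60)]:
    print(n,unproj('top',S(*p),z).round(1))
# side view scanner: tail top edge mid, window bottom
g=lambda x,y:(260+(x-340)/4-.4,255+(y-300)/4.615-.4)
print(unproj('side',g(527,320),34).round(1),unproj('side',g(526,470),34).round(1),unproj('side',g(525,545),40).round(1))
E
```

```text
A ctr [680.8 278.4] depth 87.18892455368315 width 118.02470769315475 yaw 10.9441121387316 9.856945955486518
  hub [599.1 234.6] rel -43.19371924162539 -28.525417057037778  home pred [602.5 233.7] label [619.4 297.8] sideproj hub [324.38391518 382.92011011]
B ctr [642.2  97.2] depth 91.12745633600417 width 116.92788843661326 yaw -0.0570157212794005 -1.9300400915708822
  hub [558.   70.8] rel -38.60299004702587 -28.279085239250843  home pred [556.5  69.1] label [585.9 128.5] sideproj hub [364.56019805 315.64772632]
C ctr [ 687.8 -270.8] depth 88.86780030783468 width 116.30557936754533 yaw -0.46693311497548334 0.7017561591494961
  hub [ 603.1 -303.8] rel -39.90424635404017 -32.53452941160701  home pred [ 603.  -301.3] label [ 630.7 -241.1] sideproj hub [371.15580655 192.30951495]
scan nose [413.2 291.2  20. ]
scan tail [426.7 122.4  34. ]
tray1 [ 507.7 -163.    12. ]
t2 [ 501.  -263.9   12. ]
t3 [ 291.6 -245.9   12. ]
t4 [ 300.3 -146.8   12. ]
bowl [428.5  14.7  40. ]
shaker [ 563.4 -392.    60. ]
[422.9 147.4  34. ] [414.3 247.8  34. ] [410.4 298.5  40. ]
```

Call:
{"api": "arm_command", "payload": {
  "motion": [
    [0.94,-0.65,0,0.128],
    [0.94,-0.65,0,0.128],
    [0.94,-0.65,0,0.128],
    [0.94,-0.65,0,0.128]
  ],
  "fingers": -0.5,
  "force": 20
}}

```text
time: 0.43
ee_pos: [227.2, 492.5, 192.1]
ee_rot: [-90.1, -0.0, 10.2]
ft_force: [-0.9, 0.2, -0.4]
width: 64.2
```

Call:
{"api": "arm_command", "payload": {
  "motion": [
    [0.94,-0.65,0,0],
    [0.94,-0.65,0,0],
    [0.94,-0.65,0,0],
    [0.94,-0.65,0,0]
  ]
}}

```text
time: 0.77
ee_pos: [321.5, 427.2, 191.9]
ee_rot: [-90.1, -0.0, 9.8]
ft_force: [0.4, 0.7, -0.5]
width: 64.0
```

Call:
{"api": "arm_command", "payload": {
  "motion": [
    [0.94,-0.65,0,0],
    [0.94,-0.65,0,0],
    [0.94,-0.65,0,0],
    [0.94,-0.65,0,0]
  ]
}}

```text
time: 1.1
ee_pos: [415.3, 362.2, 191.7]
ee_rot: [-90.1, 0.0, 9.8]
ft_force: [0.3, 0.6, 0.6]
width: 63.8
```

Call:
{"api": "arm_command", "payload": {
  "motion": [
    [0.94,-0.65,0,0],
    [0.94,-0.65,0,0],
    [0.94,-0.65,0,0],
    [0.94,-0.65,0,0]
  ]
}}

```text
time: 1.43
ee_pos: [509.2, 297.1, 191.4]
ee_rot: [-90.1, 0.0, 9.8]
ft_force: [0.7, -0.1, -0.8]
width: 64.2
```

Call:
{"api": "arm_command", "payload": {
  "motion": [
    [0.94,-0.65,0,0],
    [0.94,-0.65,0,0],
    [0.94,-0.65,0,0],
    [0.94,-0.65,0,0],
    [0.94,-0.65,0,0],
    [0.94,-0.65,0,0]
  ]
}}

```text
time: 1.93
ee_pos: [599.2, 235.7, 192.0]
ee_rot: [-90.0, 0.1, 10.0]
ft_force: [0.1, 0.8, 0.0]
width: 63.8
```

Call:
{"api": "arm_command", "payload": {
  "motion": [
    [0,-0.01,-0.3,0],
    [0,-0.01,-0.6,0],
    [0,-0.01,-0.8,0],
    [0,-0.01,-1,0]
  ]
}}

```text
time: 2.27
ee_pos: [598.3, 235.4, 91.3]
ee_rot: [-90.0, 0.0, 10.1]
ft_force: [0.5, -0.1, -0.1]
width: 64.1
```

Call:
{"api": "arm_command", "payload": {
  "motion": [
    [0,0,-0.2,0],
    [0,0,-0.36,0],
    [0,0,-0.46,0],
    [0,0,-0.46,0],
    [0,0,-0.46,0]
  ]
}}

```text
time: 2.68
ee_pos: [599.4, 234.8, 46.9]
ee_rot: [-90.0, -0.0, 10.0]
ft_force: [-0.0, 0.4, 0.7]
width: 63.9
```

Call:
{"api": "arm_command", "payload": {
  "motion": [
    [0,0,0,0],
    [0,0,0,0],
    [0,0,0,0],
    [0,0,0,0],
    [0,0,0,0],
    [0,0,0,0],
    [0,0,0,0],
    [0,0,0,0]
  ],
  "fingers": 1
}}

```text
time: 3.35
ee_pos: [600.6, 235.0, 48.0]
ee_rot: [-89.9, -0.2, 10.0]
ft_force: [-2.0, 6.3, 10.4]
width: -0.0
```

The fingers closed to 0, so they missed the hub. I'll look.

```bash
python3 - <<'E'
from h import *
b=snap('side','s1',(140,180,320,320),4); t=snap('top','t1'); s=arm.sense();print(s['width'],s['ft_force'],s['ee_pos'])
E
```

```text
-0.2725707483394399 [-1.12844589  6.08976881 11.14164392] [600.6450715  235.02647941  47.94566775]
```

View pics/s1.png

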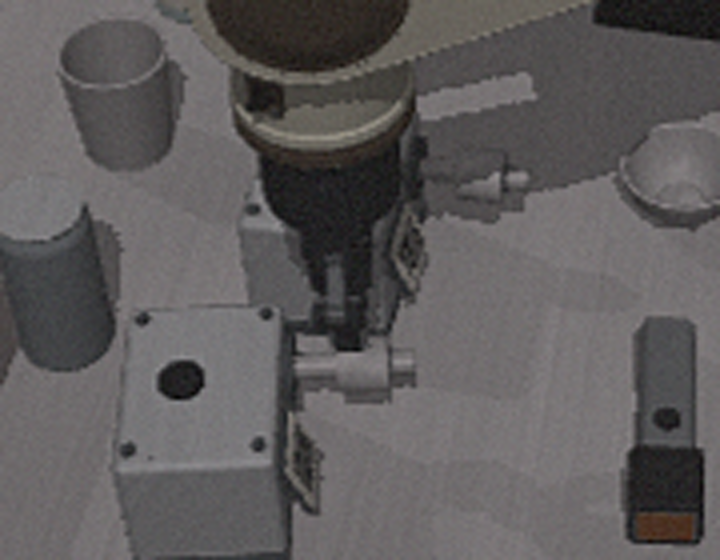

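```bash
python3 - <<'E'
from h import *
def tri(a,b):
    A=[];B=[]
    for n,uv in(('top',a),('side',b)):
        c=vision.calibration(n);P=np.array(c['camera_matrix'])@np.c_[c['R'],c['t']]
        for k in(0,1): r=uv[k]*P[2]-P[k];A.append(r[:3]);B.append(-r[3])
    return np.linalg.lstsq(np.array(A),np.array(B),rcond=None)[0].round(1)
T=lambda x,y,o=0,q=165:((x-o)/3.8+q-.37,y/3.8+125-.37)
print('hubA',tri(T(174,196),(165+265/4-.4,250+90/4-.4)))
print('hubB',tri(T(373,250),(195+(603-340)/4-.4,200+90/4-.4)))
print('hubC',tri(T(624,206,456,340),(210+214/4-.4,115+86/4-.4)))
print('A BL,BR,FL',tri(T(40,48),(165+16/4,250+190/4)),tri(T(56,152),(165+185/4,250+180/4)),tri(T(200,130),(165+182/4,250+25/4)))
s=arm.sense()['ee_pos'];print(proj('side',s),proj('top',s))
for a in((599,235,70),(599,235,53),(599,235,87)): print(proj('side',a),proj('top',a))
t=np.load('pics/t1.npy')[...,::-1]
cv2.imwrite('pics/t1c.png',cv2.resize(t[120:230,160:300],None,fx=5,fy=5,interpolation=2))
E
```

```text
hubA [597.  235.4  63.5]
hubB [552.9  70.7  72.5]
hubC [ 600.6 -304.1   68.2]
A BL,BR,FL [711.6 345.8  91.5] [622.7 328.1  92.5] [647.8 213.3  87.5]
[228.42106788 275.77384568] [211.21154652 177.20621077]
[228.44420565 269.78511824] [210.2998712  176.23290394]
[228.95440504 274.45824055] [210.99412464 177.38142619]
[227.92458647 265.02571616] [209.59151291 175.06104765]
```

View pics/t1c.png

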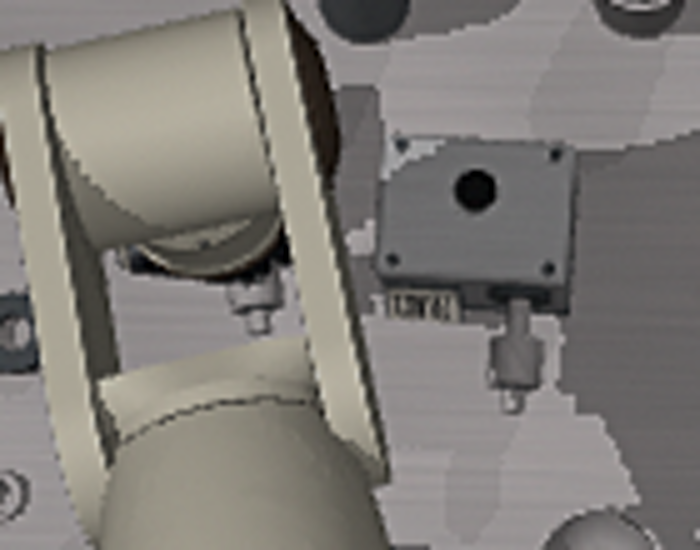

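```bash
python3 - <<'E'
from h import *
for z in(192,212):print(proj('side',(129.86,560.1,z))*1.42)
b=np.load('pics/s1.npy')[...,::-1].astype(float)
c=cv2.resize(b[225:285,190:265],None,fx=8,fy=8,interpolation=2)
c=np.clip(c,0,255); cv2.imwrite('pics/s1e.png',np.clip(255*(c/220)**.6,0,255))
E
```

```text
[655.5148254  564.25172291]
[659.37379247 555.78795212][ WARN:0@0.653] global loadsave.cpp:1063 imwrite_ Unsupported depth image for selected encoder is fallbacked to CV_8U.
```

View pics/s1e.png

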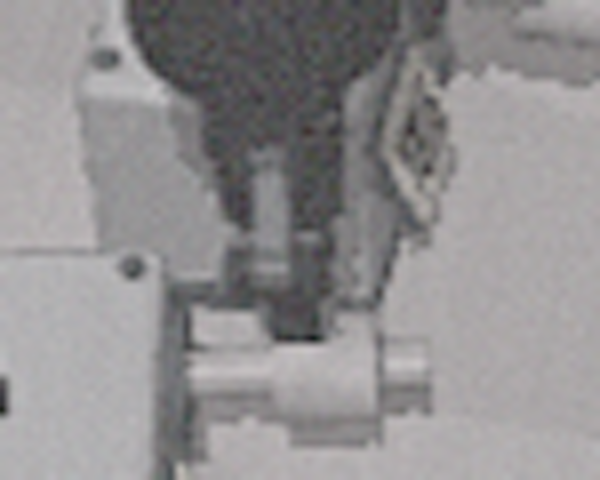

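Call:
{"api": "arm_command", "payload": {
  "motion": [
    [0,0,0,0],
    [0,0,0,0],
    [0,0,0,0],
    [0,0,0,0],
    [0,0,0,0],
    [0,0,0,0]
  ],
  "fingers": -1
}}

```text
time: 3.95
ee_pos: [599.8, 234.1, 46.2]
ee_rot: [-90.0, 0.0, 10.0]
ft_force: [-0.8, -0.5, 0.5]
width: 72.1
```

```bash
python3 - <<'E'
from h import *
s=arm.sense();print(s['ee_pos'],s['ft_force'],s['moment'],s['width'])
im=snap('side','s2')[...,::-1]
c=cv2.resize(im[225:285,190:265],None,fx=8,fy=8,interpolation=2).astype(float)
cv2.imwrite('pics/s2e.png',np.clip(255*(np.clip(c,0,255)/220)**.6,0,255).astype(np.uint8))
E
```

```text
[599.79331929 234.1062362   46.24201973] [-0.81880114 -0.51931782  0.52953374] [ 0.04588874  0.04370146 -0.0458654 ] 72.06750625766998
```

View pics/s2e.png

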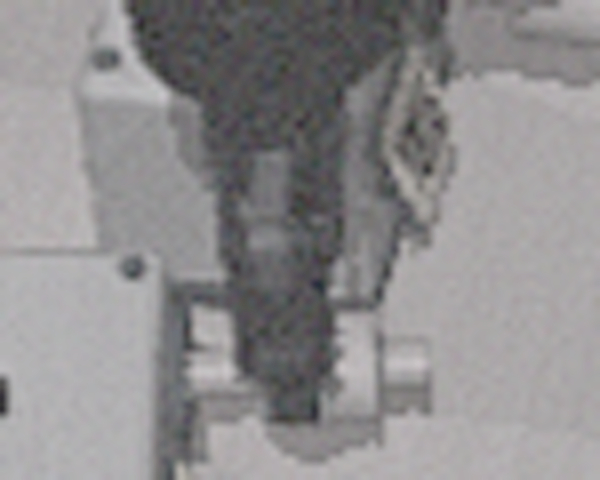

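```bash
python3 - <<'E'
from h import *
print('finger tip px',190+295/8,225+420/8)
for d in (30,37,45):
  for z in (46,59,70): print(d,z,proj('side',(600-.17*d,234+d*.985,z)))
print('closed tip px',190+295/8,225+340/8)
for z in (46,60,80,90): print(z,proj('side',(600,234,z)))
for p in ((599,235,70),(596,240,70),(596,245,70),(596,235,60)): print(p,proj('side',p),proj('top',p))
E
```

```text
finger tip px 226.875 277.5
30 46 [228.51913927 285.95211163]
30 59 [228.12173042 282.42152738]
30 70 [227.78104606 279.39488408]
37 46 [228.44507551 288.32543435]
37 59 [228.04552552 284.79734581]
37 70 [227.70298749 281.7726817 ]
45 46 [228.35969575 291.06137107]
45 59 [227.95767208 287.5363278 ]
45 70 [227.61299228 284.51408979]
closed tip px 226.875 267.5
46 [228.82992501 275.99319322]
60 [228.41134721 272.17930047]
80 [227.80238762 266.63073453]
90 [227.49294275 263.81121205]
(599, 235, 70) [228.44420565 269.78511824] [210.2998712  176.23290394]
(596, 240, 70) [229.28855477 271.53731644] [208.64912356 177.14271207]
(596, 245, 70) [228.87346622 273.17833056] [207.03945177 177.10646461]
(596, 235, 60) [229.99587757 272.66483427] [210.66923602 177.85196045]
```

The open finger is in front of the hub, but its tip only reaches about the hub's mid-height. On closing, the tips rode up over the hub. I'll go lower and slightly towards the hub's front, then grip again.

Call:
{"api": "arm_command", "payload": {
  "motion": [
    [-0.05,0.0,-0.1,0],
    [-0.05,0.0,-0.22,0],
    [-0.05,0.0,-0.22,0],
    [-0.05,0.0,-0.22,0]
  ],
  "fingers": -0.5
}}

```text
time: 4.33
ee_pos: [594.0, 233.9, 23.0]
ee_rot: [-90.0, 0.1, 10.0]
ft_force: [-0.3, -0.2, 0.5]
width: 64.2
```

Call:
{"api": "arm_command", "payload": {
  "motion": [
    [0,0,0,0],
    [0,0,0,0],
    [0,0,0,0],
    [0,0,0,0],
    [0,0,0,0],
    [0,0,0,0],
    [0,0,0,0],
    [0,0,0,0]
  ],
  "fingers": 1
}}

```text
time: 5.0
ee_pos: [595.1, 234.7, 25.1]
ee_rot: [-90.0, -0.1, 10.0]
ft_force: [-1.5, 5.2, 3.8]
width: 33.3
```

```bash
python3 - <<'E'
from h import *
s=arm.sense();print(s['ee_pos'],s['ft_force'],s['moment'],s['width'])
im=snap('side','s3')[...,::-1]
c=cv2.resize(im[215:290,180:275],None,fx=8,fy=8,interpolation=2).astype(float)
cv2.imwrite('pics/s3e.png',np.clip(255*(np.clip(c,0,255)/220)**.6,0,255).astype(np.uint8))
E
```

```text
[595.14739027 234.74675732  25.05155189] [-1.49070256  5.15923433  3.77844616] [1.0430288  0.20604307 0.19739877] 33.26601916523056
```

View pics/s3e.png

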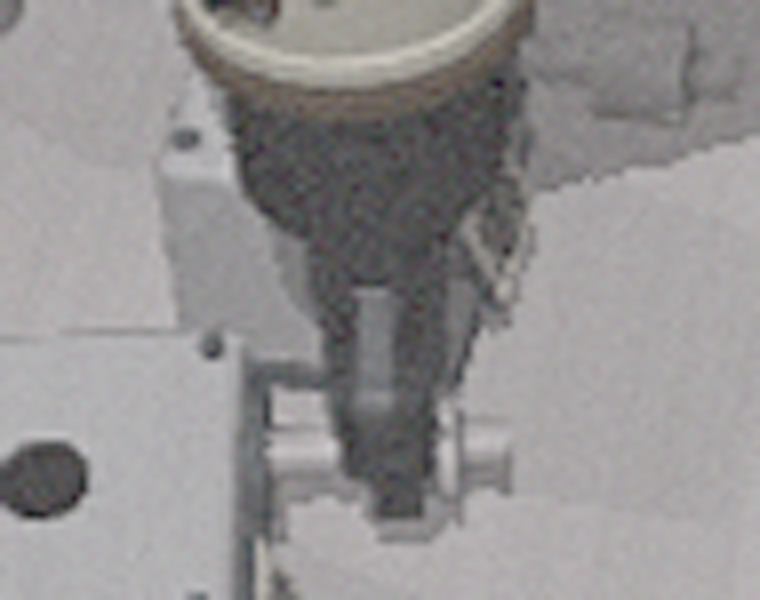

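Gripped at 33.3 mm, which is the hub. The real tips sit about 20 mm above the reported TCP, so I'll use TCP z of about 24 for the hubs. Next I push home in steps, watching the force.

Call:
{"api": "arm_command", "payload": {
  "motion": [
    [0.01,0.0017,0,0],
    [0.02,0.0035,0,0],
    [0.03,0.005,0,0],
    [0.04,0.007,0,0],
    [0.04,0.007,0,0],
    [0.04,0.007,0,0]
  ]
}}

```text
time: 5.55
ee_pos: [599.1, 235.5, 25.0]
ee_rot: [-90.0, -0.1, 10.0]
ft_force: [-2.0, 6.2, 3.5]
width: 33.2
```

Call:
{"api": "arm_command", "payload": {
  "motion": [
    [0.01,0.0017,0,0],
    [0.02,0.0035,0,0],
    [0.03,0.005,0,0],
    [0.04,0.007,0,0],
    [0.04,0.007,0,0],
    [0.04,0.007,0,0]
  ]
}}

```text
time: 6.05
ee_pos: [601.7, 236.0, 24.8]
ee_rot: [-90.0, 0.1, 10.0]
ft_force: [-13.1, 2.6, 8.8]
width: 33.2
```

Call:
{"api": "arm_command", "payload": {
  "motion": [
    [0,0,0,0],
    [0,0,0,0],
    [0,0,0,0],
    [0,0,0,0],
    [0,0,0.2,0],
    [0,0,0.6,0],
    [0,0,0.9,0],
    [0,0,0.9,0]
  ],
  "fingers": -0.5
}}

```text
time: 6.72
ee_pos: [605.4, 236.1, 121.3]
ee_rot: [-90.0, -0.5, 10.0]
ft_force: [0.9, -0.3, 0.8]
width: 64.0
```

Call:
{"api": "arm_command", "payload": {
  "motion": [
    [-0.25,-0.83,0,-0.064],
    [-0.25,-0.83,0,-0.064],
    [-0.25,-0.83,0,-0.064],
    [-0.25,-0.83,0,-0.064]
  ]
}}

```text
time: 7.05
ee_pos: [577.7, 150.6, 114.8]
ee_rot: [-90.0, -0.0, -1.7]
ft_force: [-0.7, -0.6, -0.4]
width: 64.2
```

Call:
{"api": "arm_command", "payload": {
  "motion": [
    [-0.24,-0.82,0,0],
    [-0.24,-0.82,0,0],
    [-0.24,-0.82,0,0],
    [-0.24,-0.82,-0.3,0],
    [-0.24,-0.82,-0.7,0],
    [-0.24,-0.82,-0.9,0],
    [-0.24,-0.82,-0.9,0],
    [-0.24,-0.82,-0.9,0]
  ]
}}

```text
time: 7.72
ee_pos: [553.9, 71.1, 24.2]
ee_rot: [-90.0, 0.1, -1.5]
ft_force: [-0.6, -0.5, 1.1]
width: 64.2
```

Call:
{"api": "arm_command", "payload": {
  "motion": [
    [0,0,0,0],
    [0,0,0,0],
    [0,0,0,0],
    [0,0,0,0],
    [0,0,0,0],
    [0,0,0,0],
    [0,0,0,0],
    [0,0,0,0]
  ],
  "fingers": 1
}}

```text
time: 8.38
ee_pos: [555.1, 71.3, 26.4]
ee_rot: [-89.9, -0.2, -1.5]
ft_force: [1.3, 5.4, 6.9]
width: 33.1
```

Call:
{"api": "arm_command", "payload": {
  "motion": [
    [0.01,0,0,0],
    [0.02,0,0,0],
    [0.03,-0.001,0,0],
    [0.04,-0.001,0,0],
    [0.04,-0.001,0,0],
    [0.04,-0.001,0,0]
  ]
}}

```text
time: 8.88
ee_pos: [559.0, 71.1, 26.4]
ee_rot: [-89.9, -0.2, -1.5]
ft_force: [-0.2, 4.9, 8.2]
width: 33.0
```

Call:
{"api": "arm_command", "payload": {
  "motion": [
    [0.01,0,0,0],
    [0.02,0,0,0],
    [0.03,-0.001,0,0],
    [0.04,-0.001,0,0],
    [0.04,-0.001,0,0],
    [0.04,-0.001,0,0]
  ]
}}

```text
time: 9.38
ee_pos: [561.8, 71.1, 26.1]
ee_rot: [-90.0, -0.0, -1.5]
ft_force: [-10.0, 4.1, 11.5]
width: 33.4
```

Call:
{"api": "arm_command", "payload": {
  "motion": [
    [0.01,0,0,0],
    [0.02,0,0,0],
    [0.02,0,0,0],
    [0.02,0,0,0]
  ]
}}

```text
time: 9.72
ee_pos: [563.4, 71.0, 25.6]
ee_rot: [-90.0, 0.0, -1.5]
ft_force: [-9.3, 5.1, 6.9]
width: 33.5
```

Call:
{"api": "arm_command", "payload": {
  "motion": [
    [0,0,0,0],
    [0,0,0,0],
    [0,0,0,0],
    [0,0,0,0],
    [0,0,0.2,0],
    [0,0,0.6,0],
    [0,0,0.9,0],
    [0,0,0.9,0]
  ],
  "fingers": -0.5
}}

```text
time: 10.38
ee_pos: [566.5, 70.3, 120.9]
ee_rot: [-90.0, -0.5, -1.5]
ft_force: [0.8, 0.8, 0.5]
width: 63.9
```

Call:
{"api": "arm_command", "payload": {
  "motion": [
    [0.09,-0.94,0,0.01],
    [0.09,-0.94,0,0.01],
    [0.09,-0.94,0,0.01],
    [0.09,-0.94,0,0.01]
  ]
}}

```text
time: 10.72
ee_pos: [573.1, -26.6, 114.4]
ee_rot: [-90.0, -0.0, 0.1]
ft_force: [-0.9, -0.1, 0.5]
width: 64.0
```

Call:
{"api": "arm_command", "payload": {
  "motion": [
    [0.09,-0.94,0,0],
    [0.09,-0.94,0,0],
    [0.09,-0.94,0,0],
    [0.09,-0.94,0,0]
  ]
}}

```text
time: 11.05
ee_pos: [582.0, -120.0, 114.1]
ee_rot: [-90.0, 0.0, 0.1]
ft_force: [-0.1, 0.5, -0.7]
width: 64.0
```

Call:
{"api": "arm_command", "payload": {
  "motion": [
    [0.09,-0.94,0,0],
    [0.09,-0.94,0,0],
    [0.09,-0.94,0,0],
    [0.09,-0.94,0,0]
  ]
}}

```text
time: 11.38
ee_pos: [591.0, -213.3, 114.0]
ee_rot: [-90.0, 0.0, 0.1]
ft_force: [-0.8, -0.7, -1.0]
width: 64.1
```

Call:
{"api": "arm_command", "payload": {
  "motion": [
    [0.09,-0.92,0,0],
    [0.09,-0.92,0,0],
    [0.09,-0.92,0,0],
    [0.09,-0.92,-0.3,0],
    [0.09,-0.92,-0.7,0],
    [0.09,-0.92,-0.9,0],
    [0.09,-0.92,-0.9,0],
    [0.09,-0.92,-0.9,0]
  ]
}}

```text
time: 12.05
ee_pos: [600.0, -302.1, 24.3]
ee_rot: [-89.9, 0.1, 0.3]
ft_force: [0.1, -0.9, 1.0]
width: 64.1
```

Call:
{"api": "arm_command", "payload": {
  "motion": [
    [0,0,0,0],
    [0,0,0,0],
    [0,0,0,0],
    [0,0,0,0],
    [0,0,0,0],
    [0,0,0,0],
    [0,0,0,0],
    [0,0,0,0]
  ],
  "fingers": 1
}}

```text
time: 12.72
ee_pos: [601.0, -303.1, 26.7]
ee_rot: [-90.0, -0.2, 0.3]
ft_force: [1.0, 6.3, 8.8]
width: 33.3
```

Call:
{"api": "arm_command", "payload": {
  "motion": [
    [0.01,0,0,0],
    [0.02,0,0,0],
    [0.03,0,0,0],
    [0.04,0,0,0],
    [0.04,0,0,0],
    [0.04,0,0,0]
  ]
}}

```text
time: 13.22
ee_pos: [604.9, -303.0, 26.7]
ee_rot: [-90.0, -0.1, 0.3]
ft_force: [-0.9, 9.4, 9.7]
width: 33.0
```

Call:
{"api": "arm_command", "payload": {
  "motion": [
    [0.01,0,0,0],
    [0.02,0,0,0],
    [0.03,0,0,0],
    [0.04,0,0,0],
    [0.04,0,0,0],
    [0.04,0,0,0]
  ]
}}

```text
time: 13.72
ee_pos: [607.9, -302.9, 26.1]
ee_rot: [-90.0, -0.0, 0.3]
ft_force: [-7.2, 8.5, 7.3]
width: 33.4
```

Call:
{"api": "arm_command", "payload": {
  "motion": [
    [0.01,0,0,0],
    [0.02,0,0,0],
    [0.03,0,0,0],
    [0.03,0,0,0]
  ]
}}

```text
time: 14.05
ee_pos: [610.4, -302.8, 25.6]
ee_rot: [-90.0, 0.1, 0.3]
ft_force: [-10.0, 7.6, 4.3]
width: 33.3
```

```bash
python3 - <<'E'
from h import *
snap('side','s4'); snap('top','t4')
t0=np.load('pics/t0.npy');b0=np.load('pics/s0.npy');b=np.load('pics/s4.npy')
R=lambda im,x0,y0,x1,y1:cv2.resize(np.ascontiguousarray(im[y0:y1,x0:x1,::-1]),None,fx=4,fy=4,interpolation=2)
o=np.vstack([np.hstack([R(b0,165,190,265,330)]) , ])
o=np.hstack([R(b0,165,190,265,330),R(b,165,190,265,330)])
cv2.imwrite('pics/cmp.png',o)
E
```

View pics/cmp.png

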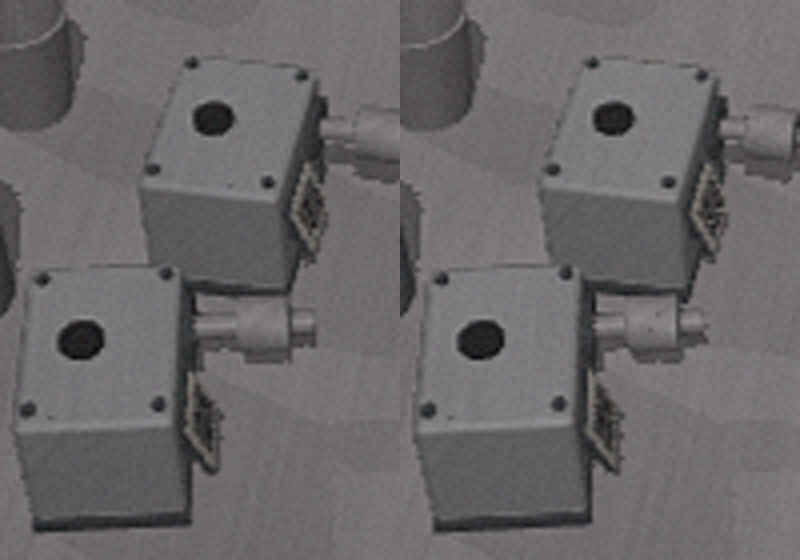

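Housings A and B haven't moved and their hubs are further in. Now I draw out C, which is still gripped.

Call:
{"api": "arm_command", "payload": {
  "motion": [
    [-0.02,0,0,0],
    [-0.04,0,0,0],
    [-0.06,0,0,0],
    [-0.08,0,0,0],
    [-0.08,0,0,0],
    [-0.08,0,0,0]
  ]
}}

```text
time: 14.65
ee_pos: [603.3, -303.0, 25.7]
ee_rot: [-90.0, -0.1, 0.3]
ft_force: [-0.9, 5.5, -0.6]
width: 33.0
```

Call:
{"api": "arm_command", "payload": {
  "motion": [
    [-0.02,0,0,0],
    [-0.04,0,0,0],
    [-0.06,0,0,0],
    [-0.06,0,0,0],
    [-0.06,0,0,0]
  ]
}}

```text
time: 15.07
ee_pos: [599.0, -303.2, 26.0]
ee_rot: [-90.0, -0.3, 0.3]
ft_force: [13.7, 4.1, -4.0]
width: 33.1
```

Call:
{"api": "arm_command", "payload": {
  "motion": [
    [-0.02,0,0,0],
    [-0.04,0,0,0],
    [-0.04,0,0,0],
    [-0.04,0,0,0]
  ]
}}

```text
time: 15.4
ee_pos: [594.9, -303.3, 26.3]
ee_rot: [-90.1, -0.3, 0.3]
ft_force: [11.3, 4.8, -1.7]
width: 33.2
```

C is sound: its stop came after about 10 mm, and beyond that the grip slips at about 11 N. On to B.

Call:
{"api": "arm_command", "payload": {
  "motion": [
    [0,0,0,0],
    [0,0,0,0],
    [0,0,0,0],
    [0,0,0,0],
    [0,0,0.2,0],
    [0,0,0.6,0],
    [0,0,0.9,0],
    [0,0,0.9,0]
  ],
  "fingers": -0.5
}}

```text
time: 16.07
ee_pos: [594.9, -305.1, 121.7]
ee_rot: [-90.3, -0.4, 0.3]
ft_force: [1.2, -0.2, 1.0]
width: 63.9
```

Call:
{"api": "arm_command", "payload": {
  "motion": [
    [-0.09,0.94,0,-0.01],
    [-0.09,0.94,0,-0.01],
    [-0.09,0.94,0,-0.01],
    [-0.09,0.94,0,-0.01]
  ]
}}

```text
time: 16.4
ee_pos: [583.8, -206.9, 115.0]
ee_rot: [-90.0, -0.0, -1.4]
ft_force: [0.3, -0.4, 0.3]
width: 63.8
```

Call:
{"api": "arm_command", "payload": {
  "motion": [
    [-0.09,0.94,0,0],
    [-0.09,0.94,0,0],
    [-0.09,0.94,0,0],
    [-0.09,0.94,0,0]
  ]
}}

```text
time: 16.73
ee_pos: [574.9, -113.6, 114.8]
ee_rot: [-90.0, -0.0, -1.4]
ft_force: [-0.0, 0.5, 1.3]
width: 64.3
```

Call:
{"api": "arm_command", "payload": {
  "motion": [
    [-0.09,0.94,0,0],
    [-0.09,0.94,0,0],
    [-0.09,0.94,0,0],
    [-0.09,0.94,0,0]
  ]
}}

```text
time: 17.07
ee_pos: [566.0, -20.2, 114.6]
ee_rot: [-90.0, -0.0, -1.4]
ft_force: [0.2, 0.8, 0.5]
width: 64.0
```

Call:
{"api": "arm_command", "payload": {
  "motion": [
    [-0.07,0.92,0,0],
    [-0.07,0.92,0,0],
    [-0.07,0.92,0,0],
    [-0.07,0.92,-0.3,0],
    [-0.07,0.92,-0.7,0],
    [-0.07,0.92,-0.9,0],
    [-0.07,0.92,-0.9,0],
    [-0.07,0.92,-0.9,0]
  ]
}}

```text
time: 17.73
ee_pos: [559.1, 69.1, 24.2]
ee_rot: [-90.0, 0.1, -1.6]
ft_force: [0.5, 0.9, 1.0]
width: 64.1
```

Call:
{"api": "arm_command", "payload": {
  "motion": [
    [0,0,0,0],
    [0,0,0,0],
    [0,0,0,0],
    [0,0,0,0],
    [0,0,0,0],
    [0,0,0,0],
    [0,0,0,0],
    [0,0,0,0]
  ],
  "fingers": 1
}}

```text
time: 18.4
ee_pos: [560.2, 70.6, 26.5]
ee_rot: [-90.0, -0.2, -1.5]
ft_force: [0.4, 3.1, 7.7]
width: 33.1
```

Call:
{"api": "arm_command", "payload": {
  "motion": [
    [-0.02,0,0,0],
    [-0.04,0,0,0],
    [-0.06,0,0,0],
    [-0.08,0,0,0],
    [-0.08,0,0,0],
    [-0.08,0,0,0]
  ]
}}

```text
time: 18.9
ee_pos: [552.1, 70.8, 26.5]
ee_rot: [-89.9, -0.2, -1.5]
ft_force: [-0.4, 5.0, 8.2]
width: 33.2
```

Call:
{"api": "arm_command", "payload": {
  "motion": [
    [-0.02,0,0,0],
    [-0.04,0,0,0],
    [-0.06,0,0,0],
    [-0.06,0,0,0],
    [-0.06,0,0,0]
  ]
}}

```text
time: 19.32
ee_pos: [547.2, 70.9, 26.6]
ee_rot: [-89.9, -0.3, -1.5]
ft_force: [9.0, 6.5, 2.9]
width: 33.0
```

Call:
{"api": "arm_command", "payload": {
  "motion": [
    [-0.02,0,0,0],
    [-0.04,0,0,0],
    [-0.04,0,0,0],
    [-0.04,0,0,0]
  ]
}}

```text
time: 19.65
ee_pos: [543.5, 71.0, 26.7]
ee_rot: [-89.9, -0.4, -1.5]
ft_force: [12.0, 7.7, 1.9]
width: 33.2
```

B is also stopped at about 10 mm, so it is sound. On to A.

Call:
{"api": "arm_command", "payload": {
  "motion": [
    [0,0,0,0],
    [0,0,0,0],
    [0,0,0,0],
    [0,0,0,0],
    [0,0,0.2,0],
    [0,0,0.6,0],
    [0,0,0.9,0],
    [0,0,0.9,0]
  ],
  "fingers": -0.5
}}

```text
time: 20.32
ee_pos: [543.3, 70.2, 120.7]
ee_rot: [-90.0, -0.5, -1.5]
ft_force: [0.9, 0.4, 1.8]
width: 64.1
```

Call:
{"api": "arm_command", "payload": {
  "motion": [
    [0.3,0.83,0,0.064],
    [0.3,0.83,0,0.064],
    [0.3,0.83,0,0.064],
    [0.3,0.83,0,0.064]
  ]
}}

```text
time: 20.65
ee_pos: [571.1, 155.2, 114.0]
ee_rot: [-90.0, 0.0, 10.1]
ft_force: [0.2, 0.0, -0.0]
width: 63.6
```

Call:
{"api": "arm_command", "payload": {
  "motion": [
    [0.31,0.82,0,0],
    [0.31,0.82,0,0],
    [0.31,0.82,0,0],
    [0.31,0.82,-0.3,0],
    [0.31,0.82,-0.7,0],
    [0.31,0.82,-0.9,0],
    [0.31,0.82,-0.9,0],
    [0.31,0.82,-0.9,0]
  ]
}}

```text
time: 21.32
ee_pos: [601.5, 234.4, 24.3]
ee_rot: [-90.0, 0.1, 9.9]
ft_force: [-0.0, 0.2, -0.1]
width: 64.2
```

Call:
{"api": "arm_command", "payload": {
  "motion": [
    [0,0,0,0],
    [0,0,0,0],
    [0,0,0,0],
    [0,0,0,0],
    [0,0,0,0],
    [0,0,0,0],
    [0,0,0,0],
    [0,0,0,0]
  ],
  "fingers": 1
}}

```text
time: 21.98
ee_pos: [602.9, 236.0, 26.8]
ee_rot: [-90.0, -0.2, 10.0]
ft_force: [-1.2, 3.2, 8.2]
width: 32.9
```

Call:
{"api": "arm_command", "payload": {
  "motion": [
    [-0.02,-0.0035,0,0],
    [-0.04,-0.007,0,0],
    [-0.06,-0.011,0,0],
    [-0.08,-0.014,0,0],
    [-0.1,-0.018,0,0],
    [-0.12,-0.021,0,0],
    [-0.14,-0.025,0,0],
    [-0.14,-0.025,0,0],
    [-0.14,-0.025,0,0]
  ]
}}

```text
time: 22.73
ee_pos: [588.9, 233.3, 26.7]
ee_rot: [-90.0, -0.2, 10.0]
ft_force: [-1.7, 1.6, 8.3]
width: 33.2
```

Call:
{"api": "arm_command", "payload": {
  "motion": [
    [-0.02,-0.0035,0,0],
    [-0.04,-0.007,0,0],
    [-0.04,-0.007,0,0],
    [-0.04,-0.007,0,0]
  ]
}}

```text
time: 23.07
ee_pos: [585.0, 232.6, 26.8]
ee_rot: [-90.0, -0.2, 10.0]
ft_force: [0.1, 2.3, 8.2]
width: 33.2
```

A keeps moving at 18 mm with no resistance, so it is the worn unit.

Call:
{"api": "arm_command", "payload": {
  "motion": [
    [-0.02,-0.0035,0,0],
    [-0.04,-0.007,0,0],
    [-0.06,-0.011,0,0],
    [-0.06,-0.011,0,0],
    [-0.06,-0.011,0,0]
  ]
}}

```text
time: 23.48
ee_pos: [580.1, 231.6, 26.8]
ee_rot: [-90.0, -0.3, 10.0]
ft_force: [7.6, 2.8, 3.6]
width: 33.2
```

Call:
{"api": "arm_command", "payload": {
  "motion": [
    [-0.02,-0.0035,0,0],
    [-0.02,-0.0035,0,0],
    [-0.02,-0.0035,0,0]
  ]
}}

```text
time: 23.73
ee_pos: [578.2, 231.3, 26.8]
ee_rot: [-90.0, -0.4, 10.0]
ft_force: [9.2, 4.5, 2.4]
width: 33.0
```

Call:
{"api": "arm_command", "payload": {
  "motion": [
    [0,0,0,0],
    [0,0,0,0],
    [0,0,0,0],
    [0,0,0,0],
    [0,0,0.2,0],
    [0,0,0.6,0],
    [0,0,0.9,0],
    [0,0,0.9,0]
  ],
  "fingers": -0.5
}}

```text
time: 24.4
ee_pos: [578.2, 231.3, 121.2]
ee_rot: [-90.0, -0.5, 10.0]
ft_force: [1.7, -0.3, 0.0]
width: 64.4
```

```bash
python3 - <<'E'
from h import *
b=snap('side','s5'); t=snap('top','t5')
R=lambda im,x0,y0,x1,y1,s:cv2.resize(np.ascontiguousarray(im[y0:y1,x0:x1,::-1]),None,fx=s,fy=s,interpolation=2)
# side: scanner ; side: A+B units ; side: C
o=np.hstack([R(b,280,250,330,330,7),np.vstack([R(b,205,200,295,280,5),R(b,205,110,295,142,5)])])
cv2.imwrite('pics/p5.png',o);print(o.shape)
E
```

```text
(560, 800, 3)
```

View pics/p5.png

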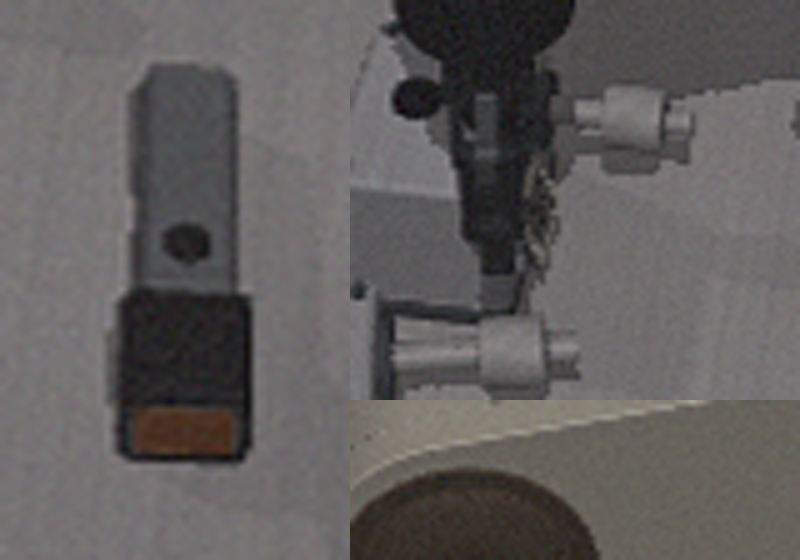

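```bash
python3 - <<'E'
from h import *
g=lambda x,y:(280+x/7-.43,250+y/7-.43)
for n,p,z in(('tail',(190,66),34),('hb',(187,292),40),('hf',(186,405),40),('win',(185,432),20),('dot',(187,243),34)): print(n,unproj('side',g(*p),z).round(1))
E
```

```text
tail [422.  147.5  34. ]
hb [413.6 252.   40. ]
hf [409.8 297.7  40. ]
win [409.9 293.8  20. ]
dot [415.8 226.7  34. ]
```

Call:
{"api": "arm_command", "payload": {
  "motion": [
    [-0.2,0,0,-0.04],
    [-0.5,0,0,-0.08],
    [-0.8,-0.02,0,-0.12],
    [-0.8,-0.02,0,-0.16],
    [-0.8,-0.02,0,-0.2],
    [-0.8,-0.02,0,-0.24],
    [-0.8,-0.02,0,-0.28],
    [-0.8,-0.02,0,-0.32],
    [-0.8,-0.02,0,-0.36],
    [-0.8,-0.02,0,-0.4],
    [-0.8,-0.02,0,-0.44],
    [-0.8,-0.02,0,-0.48],
    [-0.8,-0.02,0,-0.53],
    [-0.8,-0.02,0,-0.53]
  ]
}}

```text
time: 25.67
ee_pos: [495.2, 228.4, 113.1]
ee_rot: [-90.1, -0.0, -85.9]
ft_force: [-0.2, 0.2, 0.3]
width: 63.7
```

Call:
{"api": "arm_command", "payload": {
  "motion": [
    [-0.4,-0.02,0,0],
    [-0.8,-0.02,0,0],
    [-0.8,-0.02,-0.1,0],
    [-0.8,-0.02,-0.4,0],
    [-0.8,-0.02,-0.7,0],
    [-0.8,-0.02,-0.9,0],
    [-0.8,-0.02,-1,0],
    [-0.8,-0.02,-1,0],
    [-0.8,-0.02,-1,0]
  ]
}}

```text
time: 26.42
ee_pos: [415.8, 226.6, 14.4]
ee_rot: [-90.1, -0.0, -85.4]
ft_force: [0.1, 0.8, 0.4]
width: 63.9
```

```bash
python3 - <<'E'
from h import *
s=arm.sense();print(s['ee_pos'],s['ee_rot'],s['ft_force'],s['joints'].round(1))
b=snap('side','s6')
cv2.imwrite('pics/p6.png',cv2.resize(np.ascontiguousarray(b[220:330,250:370,::-1]),None,fx=5,fy=5,interpolation=2))
E
```

```text
[415.76197731 226.61017441  14.43507353] [-9.00582385e+01 -1.31258511e-02 -8.54117266e+01] [0.1059031  0.78138912 0.37572087] [ 19.3   4.3 108.8   0.   66.9  14.7]
```

View pics/p6.png

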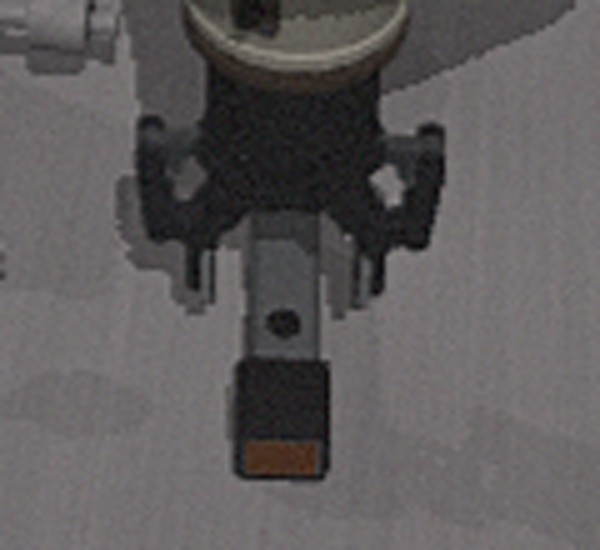

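Call:
{"api": "arm_command", "payload": {
  "motion": [
    [0,0,-0.05,0],
    [0,0,-0.09,0],
    [0,0,-0.12,0],
    [0,0,-0.12,0]
  ]
}}

```text
time: 26.8
ee_pos: [415.6, 226.6, 1.9]
ee_rot: [-90.0, -0.0, -85.4]
ft_force: [0.4, -0.2, -0.2]
width: 64.4
```

```bash
python3 - <<'E'
from h import *
s=arm.sense();print(s['ee_pos'],s['ft_force'])
a=np.load('pics/s6.npy');b=snap('side','s7')
for y in(203,227):
  for z in(14,27,56): print(y,z,((proj('side',(416,y,z))-[250,220])*5).round(), ((proj('side',(416,y,z-12))-proj('side',(416,y,z)))*5).round())
# vertical shift of finger patches between pictures
for (x0,y0,x1,y1) in((283,250,296,281),(320,250,330,281)):
    r=cv2.matchTemplate(b[y0-10:y1+15,x0-5:x1+5],a[y0:y1,x0:x1],cv2.TM_CCOEFF_NORMED);m=cv2.minMaxLoc(r);print(m[1],m[3][0]-5,m[3][1]-10)
E
```

```text
[415.64287749 226.56086954   1.94561616] [ 0.40450216 -0.20426954 -0.21106798]
203 14 [284. 309.] [-1. 16.]
203 27 [285. 292.] [-1. 16.]
203 56 [287. 253.] [-1. 16.]
227 14 [280. 348.] [-1. 16.]
227 27 [281. 331.] [-1. 16.]
227 56 [282. 292.] [-1. 16.]
0.9454923272132874 0 4
0.9238794445991516 0 3
```

Call:
{"api": "arm_command", "payload": {
  "motion": [
    [0,0,-0.03,0],
    [0,0,-0.06,0],
    [0,0,-0.08,0],
    [0,0,-0.08,0]
  ]
}}

```text
time: 27.18
ee_pos: [415.6, 226.5, -6.1]
ee_rot: [-90.0, -0.0, -85.4]
ft_force: [0.8, 0.1, 0.4]
width: 63.9
```

Call:
{"api": "arm_command", "payload": {
  "motion": [
    [0,0,-0.03,0],
    [0,0,-0.06,0],
    [0,0,-0.06,0],
    [0,0,-0.06,0]
  ]
}}

```text
time: 27.52
ee_pos: [415.8, 226.6, -11.8]
ee_rot: [-90.0, -0.0, -85.4]
ft_force: [0.1, -0.1, -0.4]
width: 64.4
```

Call:
{"api": "arm_command", "payload": {
  "motion": [
    [0,0,0,0],
    [0,0,0,0],
    [0,0,0,0],
    [0,0,0,0],
    [0,0,0,0],
    [0,0,0,0],
    [0,0,0,0]
  ],
  "fingers": 1,
  "force": 40
}}

```text
time: 28.1
ee_pos: [416.2, 226.7, -11.3]
ee_rot: [-90.0, 0.0, -85.4]
ft_force: [0.7, -0.6, 5.8]
width: 32.7
```

```bash
python3 - <<'E'
from h import *
s=arm.sense();print(s['ee_pos'],s['ft_force'],s['moment'],s['width'])
b=snap('side','s8')
cv2.imwrite('pics/p8.png',cv2.resize(np.ascontiguousarray(b[220:330,250:370,::-1]),None,fx=5,fy=5,interpolation=2))
E
```

```text
[416.17888172 226.74762394 -11.31700723] [ 0.68552161 -0.63106598  5.75054894] [-0.0517139  -0.13293862  0.00374185] 32.74666458160568
```

View pics/p8.png

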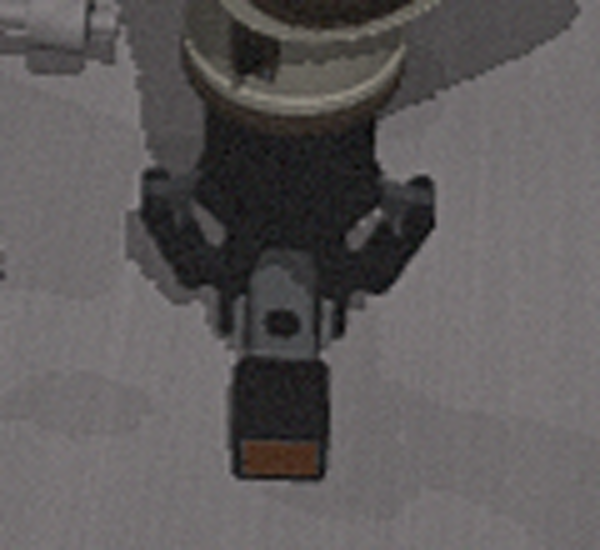

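Gripped at 32.7 mm, but only by the upper part of the handle (tips at about z 24). I'll regrip 12 mm lower.

Call:
{"api": "arm_command", "payload": {
  "motion": [
    [0,0,0,0],
    [0,0,0,0],
    [0,0,0,0],
    [0,0,0,0],
    [0,0,-0.03,0],
    [0,0,-0.06,0],
    [0,0,-0.09,0],
    [0,0,-0.12,0],
    [0,0,-0.12,0],
    [0,0,-0.12,0]
  ],
  "fingers": -0.4
}}

```text
time: 28.98
ee_pos: [415.7, 226.6, -23.9]
ee_rot: [-90.0, -0.0, -85.4]
ft_force: [0.2, 0.5, 0.9]
width: 59.6
```

Call:
{"api": "arm_command", "payload": {
  "motion": [
    [0,0,0,0],
    [0,0,0,0],
    [0,0,0,0],
    [0,0,0,0],
    [0,0,0,0],
    [0,0,0,0],
    [0,0,0,0]
  ],
  "fingers": 1,
  "force": 80
}}

```text
time: 29.57
ee_pos: [416.2, 226.7, -23.2]
ee_rot: [-90.0, 0.0, -85.4]
ft_force: [-1.3, 0.4, 5.2]
width: 32.4
```

```bash
python3 - <<'E'
from h import *
T=lambda x,y:(x/3.8+165-.37,y/3.8+125-.37)
print('top',unproj('top',T(97,172),60).round(1))
print('side s0',unproj('side',(165+203/4-.4,250+185/4-.4),60).round(1))
print('cmp',unproj('side',(165+(604-400)/4-.4,190+423/4-.4),60).round(1))
E
```

```text
top [619.9 300.3  60. ]
side s0 [615.9 306.   60. ]
cmp [615.6 304.6  60. ]
```

Call:
{"api": "arm_command", "payload": {
  "motion": [
    [0,0,0.1,0],
    [0,0,0.25,0],
    [0,0,0.4,0],
    [0,0,0.4,0],
    [0,0,0.4,0]
  ]
}}

```text
time: 29.98
ee_pos: [416.3, 226.8, 17.1]
ee_rot: [-89.9, 0.0, -85.4]
ft_force: [-0.2, -0.9, -2.2]
width: 32.3
```

Call:
{"api": "arm_command", "payload": {
  "motion": [
    [0,0,0,-0.035],
    [0,0,0,-0.07],
    [0,0,0,-0.105],
    [0,0,0,-0.14],
    [0,0,0,-0.175],
    [0,0,0,-0.21],
    [0,0,0,-0.245],
    [0,0,0,-0.28],
    [0,0,0,-0.315],
    [0,0,0,-0.35],
    [0,0,0,-0.385],
    [0,0,0,-0.42],
    [0,0,0,-0.45],
    [0,0,0,-0.47],
    [0,0,0,-0.47]
  ]
}}

```text
time: 31.23
ee_pos: [415.4, 226.5, 15.5]
ee_rot: [-90.0, -0.1, -170.2]
ft_force: [0.3, 0.3, -2.3]
width: 32.4
```

Call:
{"api": "arm_command", "payload": {
  "motion": [
    [0,0.15,0,0],
    [0,0.3,0,0],
    [0.1,0.5,0,0],
    [0.25,0.5,0,0],
    [0.4,0.5,0,0],
    [0.55,0.5,0,0],
    [0.65,0.5,0,0],
    [0.75,0.5,0,0],
    [0.75,0.5,0,0],
    [0.75,0.5,0,0]
  ]
}}

```text
time: 32.07
ee_pos: [490.7, 276.5, 15.9]
ee_rot: [-90.0, -0.0, -170.0]
ft_force: [-0.5, 0.3, -1.3]
width: 32.1
```

```bash
python3 - <<'E'
from h import *
s=arm.sense();print(s['ee_pos'],s['ee_rot'],s['ft_force'],s['width'])
b=snap('side','s9');t=snap('top','t9')
R=lambda im,x0,y0,x1,y1,f:cv2.resize(np.ascontiguousarray(im[y0:y1,x0:x1,::-1]),None,fx=f,fy=f,interpolation=2)
cv2.imwrite('pics/p9.png',np.hstack([R(b,200,200,320,320,4),R(t,160,140,240,260,4)]))
E
```

```text
[490.6626744  276.45770025  15.93511621] [-8.99989996e+01 -4.83036391e-02 -1.69995349e+02] [-0.48217016  0.31257722 -1.31274992] 32.06674202910933
```

View pics/p9.png

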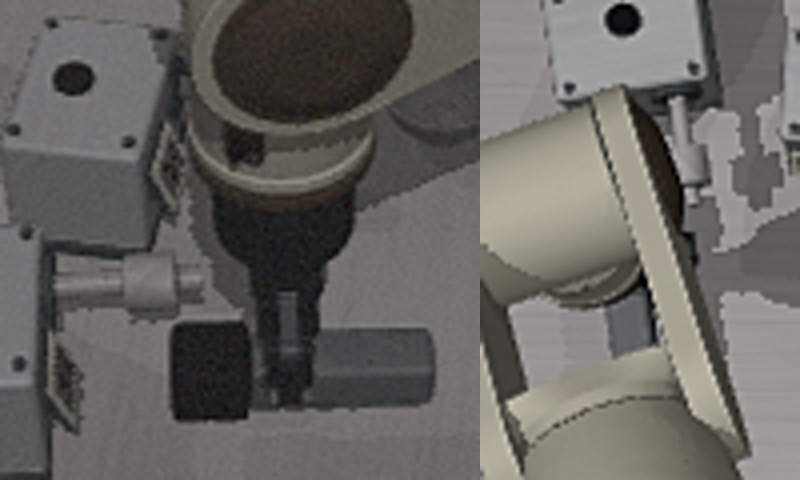

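```bash
python3 - <<'E'
from h import *
c=lambda P:((proj('side',P)-[200,200])*4).round()
ex=np.array([.985,.174,0]);L=np.array([619.3,299.3,60])
for z in(50,60,70):
    L[2]=z;print(z,'label',c(L),'nose',c(L-62*ex),'tail',c(L-212*ex))
E
```

```text
50 label [ 60. 384.] nose [168. 380.] tail [429. 369.]
60 label [ 58. 373.] nose [167. 369.] tail [430. 358.]
70 label [ 56. 362.] nose [166. 358.] tail [430. 347.]
```

Call:
{"api": "arm_command", "payload": {
  "motion": [
    [0,0,0,0],
    [0,0,0,0],
    [0,0,0,0],
    [0,0,0,0],
    [0,0,0,0],
    [0,0,0,0],
    [0,0,0,0],
    [0,0,0,0],
    [0,0,0,0],
    [0,0,0,0],
    [0,0,0,0],
    [0,0,0,0],
    [0,0,0,0],
    [0,0,0,0],
    [0,0,0,0],
    [0,0,0,0]
  ]
}}

```text
time: 33.5
ee_pos: [490.9, 276.7, 16.4]
ee_rot: [-90.0, -0.0, -170.0]
ft_force: [-0.1, -0.4, -1.7]
width: 32.3
```

Scanner is level and on the label, and the predicted versus seen offset (about 7 mm) is inside the tolerance. I'll add a small correction and hold a full two seconds again.

Call:
{"api": "arm_command", "payload": {
  "motion": [
    [0,0.01,-0.01,0],
    [0,0.03,-0.03,0],
    [0,0.03,-0.04,0],
    [0,0.03,-0.04,0],
    [0,0.03,-0.04,0],
    [0,0.03,-0.04,0],
    [0,0.03,-0.04,0],
    [0,0.03,-0.04,0],
    [0,0.03,-0.04,0],
    [0,0.03,-0.04,0],
    [0,0.03,-0.04,0],
    [0,0.03,-0.04,0],
    [0,0.03,-0.04,0],
    [0,0.03,-0.04,0],
    [0,0.03,-0.04,0],
    [0,0.03,-0.04,0],
    [0,0.03,-0.04,0],
    [0,0.03,-0.04,0],
    [0,0.03,-0.04,0],
    [0,0.03,-0.04,0]
  ]
}}

```text
time: 35.17
ee_pos: [490.8, 279.7, 12.4]
ee_rot: [-90.0, -0.0, -170.0]
ft_force: [-0.2, 0.1, -1.5]
width: 32.4
```

Call:
{"api": "arm_command", "payload": {
  "motion": [
    [0,0.03,0,0],
    [0,0.03,0,0],
    [0,0.03,0,0],
    [0,0.03,0,0],
    [0,0.03,0,0],
    [0,0.03,0,0],
    [0,0.03,0,0],
    [0,0.03,0,0],
    [0,0.03,0,0],
    [0,0.03,0,0],
    [0,0.03,0,0],
    [0,0.03,0,0],
    [0,0.03,0,0],
    [0,0.03,0,0],
    [0,0.03,0,0],
    [0,0.03,0,0],
    [0,0.03,0,0],
    [0,0.03,0,0],
    [0,0.03,0,0],
    [0,0.03,0,0]
  ]
}}

```text
time: 36.83
ee_pos: [490.8, 282.7, 12.4]
ee_rot: [-90.0, -0.0, -170.0]
ft_force: [0.1, 0.7, -2.7]
width: 32.7
```

```bash
python3 - <<'E'
from h import *
s=arm.sense();print(s['ee_pos'],s['ee_rot'],s['width'],s['moment'],s['ft_force'])
a=np.load('pics/s9.npy');b=snap('side','s10');print(np.abs(a.astype(int)-b)[270:310,235:310].mean())
print(unproj('top',(497/1.42-.3,349/1.42-.3),8))
E
```

```text
[490.84423479 282.65498955  12.3731591 ] [-9.00060935e+01 -1.56854067e-03 -1.70013579e+02] 32.65685985877888 [-0.05272026  0.03861288  0.02363155] [ 0.09263358  0.68480843 -2.69182989]
13.573888888888888
[ 398.99182453 -206.45207931    8.        ]
```

Call:
{"api": "arm_command", "payload": {
  "motion": [
    [-0.15,0,0.05,0],
    [-0.3,0,0.2,0],
    [-0.4,0,0.45,0],
    [-0.4,0,0.7,0],
    [-0.4,0,0.9,0],
    [-0.4,0,0.9,0]
  ]
}}

```text
time: 37.38
ee_pos: [452.4, 283.5, 106.7]
ee_rot: [-90.1, 0.3, -170.0]
ft_force: [1.2, -0.1, -1.6]
width: 32.1
```

Call:
{"api": "arm_command", "payload": {
  "motion": [
    [-0.03,-0.25,0,-0.02],
    [-0.06,-0.5,0,-0.04],
    [-0.08,-0.75,0,-0.06],
    [-0.1,-1,0,-0.082]
  ]
}}

```text
time: 37.72
ee_pos: [440.3, 181.6, 101.8]
ee_rot: [-90.0, -0.0, 175.1]
ft_force: [0.6, -1.0, -1.2]
width: 32.4
```

Call:
{"api": "arm_command", "payload": {
  "motion": [
    [-0.03,-0.25,0,0],
    [-0.06,-0.5,0,0],
    [-0.08,-0.75,0,0],
    [-0.1,-1,0,0]
  ]
}}

```text
time: 38.05
ee_pos: [430.3, 81.5, 101.9]
ee_rot: [-90.0, -0.0, 175.2]
ft_force: [-0.5, -0.3, -1.3]
width: 32.0
```

Call:
{"api": "arm_command", "payload": {
  "motion": [
    [-0.03,-0.25,0,0],
    [-0.06,-0.5,0,0],
    [-0.08,-0.75,0,0],
    [-0.1,-1,0,0]
  ]
}}

```text
time: 38.38
ee_pos: [420.4, -18.5, 101.9]
ee_rot: [-90.0, -0.0, 175.2]
ft_force: [1.2, 0.6, -2.2]
width: 32.4
```

Call:
{"api": "arm_command", "payload": {
  "motion": [
    [-0.03,-0.25,0,0],
    [-0.06,-0.5,0,0],
    [-0.08,-0.75,0,0],
    [-0.1,-1,0,0]
  ]
}}

```text
time: 38.72
ee_pos: [410.4, -118.5, 101.9]
ee_rot: [-90.0, -0.0, 175.2]
ft_force: [0.6, 0.8, -1.3]
width: 32.0
```

Call:
{"api": "arm_command", "payload": {
  "motion": [
    [-0.01,-0.25,0,0],
    [-0.02,-0.5,0,0],
    [-0.03,-0.75,0,0],
    [-0.04,-0.88,0,0],
    [-0.04,-0.88,0,0],
    [-0.04,-0.88,-0.2,0],
    [-0.04,-0.88,-0.5,0],
    [-0.04,-0.88,-0.7,0],
    [-0.04,-0.88,-0.9,0],
    [-0.04,-0.88,-0.9,0]
  ]
}}

```text
time: 39.55
ee_pos: [405.1, -203.2, 8.9]
ee_rot: [-90.2, -0.3, 175.2]
ft_force: [-0.5, 1.4, -3.0]
width: 32.4
```

```bash
python3 - <<'E'
from h import *
s=arm.sense();print(s['ee_pos'],s['ee_rot'],s['width'],s['ft_force'])
b=snap('side','s11');t=snap('top','t11')
R=lambda im,x0,y0,x1,y1,f:cv2.resize(np.ascontiguousarray(im[y0:y1,x0:x1,::-1]),None,fx=f,fy=f,interpolation=2)
cv2.imwrite('pics/p11.png',np.vstack([R(b,210,115,400,245,4)]))
E
```

```text
[ 405.06497498 -203.23309197    8.87267049] [-90.18436271  -0.26498143 175.24487019] 32.44659754707367 [-0.53050227  1.41200041 -3.01157185]
```

View pics/p11.png

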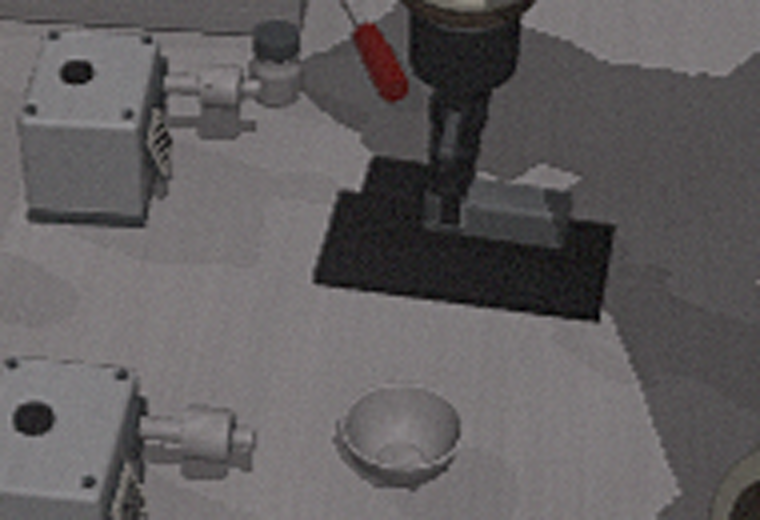

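Call:
{"api": "arm_command", "payload": {
  "motion": [
    [0,0,-0.06,0],
    [0,0,-0.12,0],
    [0,0,-0.18,0],
    [0,0,-0.23,0],
    [0,0,-0.27,0],
    [0,0,-0.27,0],
    [0,0,-0.27,0]
  ]
}}

```text
time: 40.23
ee_pos: [406.8, -205.3, -14.8]
ee_rot: [-90.0, -0.0, 175.2]
ft_force: [-0.2, 0.0, -1.0]
width: 32.4
```

Call:
{"api": "arm_command", "payload": {
  "motion": [
    [0,0,-0.01,0],
    [0,0,-0.02,0],
    [0,0,-0.03,0],
    [0,0,-0.03,0]
  ]
}}

```text
time: 40.57
ee_pos: [406.8, -205.3, -17.7]
ee_rot: [-90.0, -0.0, 175.2]
ft_force: [-0.8, -0.1, -1.9]
width: 32.5
```

Call:
{"api": "arm_command", "payload": {
  "motion": [
    [0,0,-0.01,0],
    [0,0,-0.02,0],
    [0,0,-0.02,0],
    [0,0,-0.02,0]
  ]
}}

```text
time: 40.9
ee_pos: [407.0, -205.5, -18.3]
ee_rot: [-90.0, 0.0, 175.2]
ft_force: [-11.0, 7.1, 28.4]
width: 32.4
```

Call:
{"api": "arm_command", "payload": {
  "motion": [
    [0,0,0.005,0],
    [0,0,0.005,0],
    [0,0,0.005,0],
    [0,0,0.005,0],
    [0,0,0.005,0],
    [0,0,0.005,0],
    [0,0,0.1,0],
    [0,0,0.3,0],
    [0,0,0.6,0],
    [0,0,0.9,0],
    [0,0,1,0],
    [0,0,1,0]
  ],
  "fingers": -0.4,
  "force": 20
}}

```text
time: 41.9
ee_pos: [408.1, -206.2, 83.6]
ee_rot: [-89.9, 0.2, 175.2]
ft_force: [0.6, 1.2, -0.1]
width: 59.5
```

Call:
{"api": "arm_command", "payload": {
  "motion": [
    [0.3,-0.15,0.3,0.028],
    [0.6,-0.3,0.34,0.028],
    [0.94,-0.49,0.34,0.028],
    [0.94,-0.49,0.34,0.028]
  ],
  "fingers": -0.5
}}

```text
time: 42.23
ee_pos: [504.5, -256.6, 112.3]
ee_rot: [-90.0, -0.0, -179.7]
ft_force: [0.2, 0.2, 0.3]
width: 63.9
```

Call:
{"api": "arm_command", "payload": {
  "motion": [
    [0.3,-0.15,0,0],
    [0.6,-0.3,0,0],
    [0.94,-0.49,0,0],
    [0.94,-0.49,0,0],
    [0.94,-0.49,-0.1,0],
    [0.94,-0.49,-0.4,0],
    [0.94,-0.49,-0.7,0],
    [0.94,-0.49,-0.9,0],
    [0.94,-0.49,-0.9,0],
    [0.94,-0.49,-0.9,0]
  ]
}}

```text
time: 43.07
ee_pos: [593.7, -302.6, 23.6]
ee_rot: [-90.1, -0.1, -179.7]
ft_force: [0.1, -1.3, 1.6]
width: 63.9
```

Call:
{"api": "arm_command", "payload": {
  "motion": [
    [0,0,0,0],
    [0,0,0,0],
    [0,0,0,0],
    [0,0,0,0],
    [0,0,0,0],
    [0,0,0,0],
    [0,0,0,0],
    [0,0,0,0]
  ],
  "fingers": 1
}}

```text
time: 43.73
ee_pos: [595.5, -303.2, 26.3]
ee_rot: [-90.0, 0.1, -179.7]
ft_force: [-2.2, 4.2, 7.7]
width: 33.3
```

Call:
{"api": "arm_command", "payload": {
  "motion": [
    [0.02,0,0,0],
    [0.04,0,0,0],
    [0.06,0,0,0],
    [0.08,0,0,0],
    [0.08,0,0,0],
    [0.08,0,0,0]
  ]
}}

```text
time: 44.23
ee_pos: [603.8, -303.0, 26.3]
ee_rot: [-90.0, 0.1, -179.7]
ft_force: [-0.1, 6.2, 7.3]
width: 33.3
```

Call:
{"api": "arm_command", "payload": {
  "motion": [
    [0.02,0,0,0],
    [0.04,0,0,0],
    [0.05,0,0,0],
    [0.05,0,0,0]
  ]
}}

```text
time: 44.57
ee_pos: [607.6, -302.9, 25.8]
ee_rot: [-90.0, -0.0, -179.7]
ft_force: [-7.7, 5.7, 7.7]
width: 33.1
```

Call:
{"api": "arm_command", "payload": {
  "motion": [
    [0.01,0,0,0],
    [0.02,0,0,0],
    [0.03,0,0,0],
    [0.03,0,0,0]
  ]
}}

```text
time: 44.9
ee_pos: [610.2, -302.8, 25.3]
ee_rot: [-90.0, -0.1, -179.7]
ft_force: [-9.2, 5.0, 3.9]
width: 33.1
```

Call:
{"api": "arm_command", "payload": {
  "motion": [
    [0,0,0,0],
    [0,0,0,0],
    [0,0,0,0],
    [0,0,0,0],
    [0,0,0.2,0],
    [0,0,0.6,0],
    [0,0,0.9,0],
    [0,0,0.9,0]
  ],
  "fingers": -0.5
}}

```text
time: 45.57
ee_pos: [613.0, -304.7, 121.8]
ee_rot: [-89.7, 0.4, -179.7]
ft_force: [0.9, -0.5, 1.3]
width: 64.1
```

Call:
{"api": "arm_command", "payload": {
  "motion": [
    [-0.15,0.94,0,-0.01],
    [-0.15,0.94,0,-0.01],
    [-0.15,0.94,0,-0.01],
    [-0.15,0.94,0,-0.01]
  ]
}}

```text
time: 45.9
ee_pos: [595.8, -206.4, 115.1]
ee_rot: [-90.0, 0.0, 178.6]
ft_force: [-0.6, -0.7, 0.1]
width: 64.3
```

Call:
{"api": "arm_command", "payload": {
  "motion": [
    [-0.15,0.94,0,0],
    [-0.15,0.94,0,0],
    [-0.15,0.94,0,0],
    [-0.15,0.94,0,0]
  ]
}}

```text
time: 46.23
ee_pos: [580.8, -113.2, 114.9]
ee_rot: [-90.0, 0.0, 178.6]
ft_force: [0.6, 0.6, -0.1]
width: 64.0
```

Call:
{"api": "arm_command", "payload": {
  "motion": [
    [-0.15,0.94,0,0],
    [-0.15,0.94,0,0],
    [-0.15,0.94,0,0],
    [-0.15,0.94,0,0]
  ]
}}

```text
time: 46.57
ee_pos: [566.0, -19.7, 114.7]
ee_rot: [-90.0, 0.0, 178.6]
ft_force: [0.3, 0.1, -0.4]
width: 63.9
```

Call:
{"api": "arm_command", "payload": {
  "motion": [
    [-0.16,0.92,0,0],
    [-0.16,0.92,0,0],
    [-0.16,0.92,0,0],
    [-0.16,0.92,-0.3,0],
    [-0.16,0.92,-0.7,0],
    [-0.16,0.92,-0.9,0],
    [-0.16,0.92,-0.9,0],
    [-0.16,0.92,-0.9,0]
  ]
}}

```text
time: 47.23
ee_pos: [550.2, 69.5, 24.3]
ee_rot: [-90.0, -0.1, 178.4]
ft_force: [0.1, 0.2, 1.0]
width: 64.0
```

Call:
{"api": "arm_command", "payload": {
  "motion": [
    [0,0,0,0],
    [0,0,0,0],
    [0,0,0,0],
    [0,0,0,0],
    [0,0,0,0],
    [0,0,0,0],
    [0,0,0,0],
    [0,0,0,0]
  ],
  "fingers": 1
}}

```text
time: 47.9
ee_pos: [551.1, 70.7, 26.4]
ee_rot: [-90.0, 0.2, 178.5]
ft_force: [1.0, 1.7, 7.0]
width: 33.3
```

Call:
{"api": "arm_command", "payload": {
  "motion": [
    [0.02,0,0,0],
    [0.04,0,0,0],
    [0.06,-0.001,0,0],
    [0.08,-0.002,0,0],
    [0.08,-0.002,0,0],
    [0.08,-0.002,0,0]
  ]
}}

```text
time: 48.4
ee_pos: [559.2, 70.5, 26.4]
ee_rot: [-90.0, 0.2, 178.5]
ft_force: [1.0, 1.3, 6.1]
width: 33.1
```

Call:
{"api": "arm_command", "payload": {
  "motion": [
    [0.02,0,0,0],
    [0.04,0,0,0],
    [0.05,0,0,0],
    [0.05,0,0,0]
  ]
}}

```text
time: 48.73
ee_pos: [563.0, 70.4, 25.9]
ee_rot: [-90.0, 0.0, 178.5]
ft_force: [-7.4, 0.1, 6.7]
width: 32.8
```

Stop felt. I'll press 3 mm more, release, lift and retreat clear, then check.

Call:
{"api": "arm_command", "payload": {
  "motion": [
    [0.01,0,0,0],
    [0.02,0,0,0],
    [0.03,0,0,0],
    [0.03,0,0,0]
  ]
}}

```text
time: 49.07
ee_pos: [565.4, 70.3, 25.4]
ee_rot: [-90.0, -0.0, 178.5]
ft_force: [-8.8, -0.6, 5.1]
width: 33.1
```

Call:
{"api": "arm_command", "payload": {
  "motion": [
    [0,0,0,0],
    [0,0,0,0],
    [0,0,0,0],
    [0,0,0,0],
    [0,0,0.2,0],
    [0,0,0.6,0],
    [0,0,1,0],
    [0,0,1,0]
  ],
  "fingers": -0.5
}}

```text
time: 49.73
ee_pos: [568.9, 70.5, 132.4]
ee_rot: [-90.0, 0.6, 178.5]
ft_force: [1.4, -0.3, 1.1]
width: 64.3
```

Call:
{"api": "arm_command", "payload": {
  "motion": [
    [-0.3,0,0.3,0],
    [-0.6,0,0.6,0],
    [-1,0,1,0],
    [-1,0,1,0],
    [-1,0,1,0]
  ]
}}

```text
time: 50.15
ee_pos: [465.2, 70.6, 228.4]
ee_rot: [-90.0, 0.4, 178.5]
ft_force: [0.3, 0.1, -0.1]
width: 63.8
```

Call:
{"api": "arm_command", "payload": {
  "motion": [
    [-0.4,0,0,0],
    [-0.8,0,0,0],
    [-1,0,0,0],
    [-1,0,0,0],
    [-1,0,0,0],
    [-1,0,0,0]
  ]
}}

```text
time: 50.65
ee_pos: [366.6, 70.4, 224.2]
ee_rot: [-90.0, 0.0, 178.5]
ft_force: [0.7, -0.2, -0.2]
width: 63.9
```

```bash
python3 - <<'E'
from h import *
print(arm.sense()['ee_pos'])
b=snap('side','s12');t=snap('top','t12')
R=lambda im,x0,y0,x1,y1,f:cv2.resize(np.ascontiguousarray(im[y0:y1,x0:x1,::-1]),None,fx=f,fy=f,interpolation=2)
cv2.imwrite('pics/p12.png',np.vstack([R(t,165,125,425,285,3)[:480],]))
cv2.imwrite('pics/p12.png',cv2.resize(b[100:330,160:400,::-1],None,fx=2.6,fy=2.6,interpolation=2))
E
```

```text
[366.61794431  70.39177521 224.19845193]
```

View pics/p12.png

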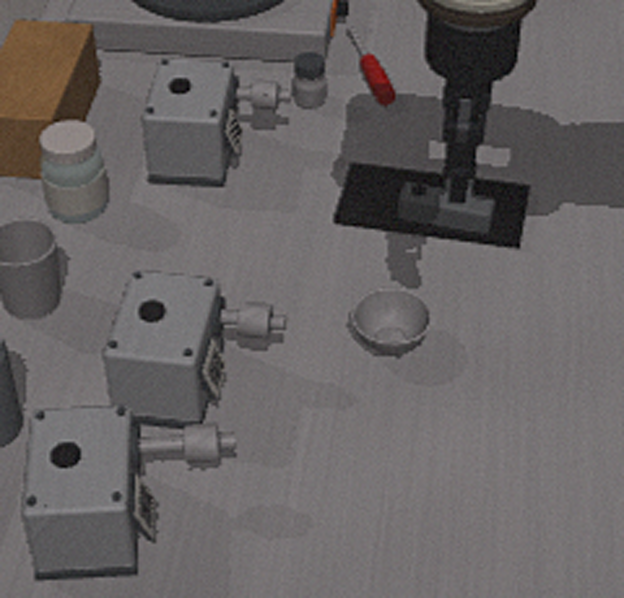

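```bash
python3 - <<'E'
from h import *
g=lambda x,y:(160+x/2.6-.3,100+y/2.6-.3)
print('dot',unproj('side',g(420,189),42).round(1),'tail',unproj('side',g(494,208),30).round(1))
s={k:np.load(f'pics/{k}.npy') for k in('s0','s4','s5','s11','s12')}
def sh(ref,img,x0,y0,x1,y1):
    a=cv2.resize(s[ref][y0:y1,x0:x1],None,fx=8,fy=8,interpolation=2);b=cv2.resize(s[img][y0-4:y1+4,x0-12:x1+12],None,fx=8,fy=8,interpolation=2)
    r=cv2.matchTemplate(b,a,5);m=cv2.minMaxLoc(r);return round(m[1],2),(np.array(m[3])/8-[12,4])
print('B vs home',sh('s4','s12',252,215,272,232),'B start',sh('s0','s12',252,215,272,232))
print('C vs out(s11)',sh('s11','s12',255,128,274,144),'B vs out',sh('s11','s12',252,215,272,232))
print('A vs start',sh('s0','s12',224,262,244,284),'A house',sh('s0','s12',172,250,212,300))
b=snap('side','s13');s['s13']=b;print('scanner steady',sh('s12','s13',312,165,352,192))
E
```

```text
dot [ 410.  -182.2   42. ] tail [ 326.7 -173.5   30. ]
B vs home (0.97, array([ 0.   , -0.125])) B start (0.94, array([-2.25, -0.75]))
C vs out(s11) (0.84, array([-3.125, -0.125])) B vs out (0.94, array([-4.   , -0.375]))
A vs start (0.87, array([ 6.625, -0.5  ])) A house (0.98, array([0., 0.]))
scanner steady (0.97, array([0., 0.]))
```

```bash
python3 - <<'E'
from h import *
g=lambda x,y:(160+x/2.6-.3,100+y/2.6-.3)
C=np.array([unproj('side',g(*p),12) for p in((352,164),(530,184),(520,247),(335,223))]);print(C.round(1),C.mean(0).round(1))
print('side proj of expected dot', (proj('side',(406,-205,42))-[160,100]+.3)*2.6, 'tail top',(proj('side',(326,-199,42))-[160,100]+.3)*2.6)
t=np.load('pics/t12.npy'); t0=np.load('pics/t0.npy')
c=np.round(proj('top',(400,-205,10))).astype(int);print(c)
# grey (handle) mask in tray for top
for im,n in((t0,'t0'),(t,'t12')):
    q=im[c[1]-40:c[1]+40,c[0]-25:c[0]+25].astype(int).mean(2); m=(q>45)
    print(n); print('\n'.join(''.join('#' if v else '.' for v in r) for r in m[::4]))
E
```

```text
[[ 493.5 -255.2   12. ]
 [ 286.4 -242.6   12. ]
 [ 295.5 -132.2   12. ]
 [ 501.2 -148.    12. ]] [ 394.1 -194.5   12. ]
side proj of expected dot [424.95820904 176.46417655] tail top [496.27261833 185.15279436]
[349 245]
t0
##################################################
##################################################
#############.................####################
############................................######
############...............................#######
############...............................#######
###########................................#######
###########...............................########
##########................................########
##########................................########
##########...............................#########
#########................................#########
#########................................#########
#########...............................##########
########................................##########
########................................##########
#######................................###########
#######..
[... 467 characters left out ...]
..............................#######
###########.....##........................########
##########.....###...####.................########
##########....###.....##..................########
##########....##########.................#########
#########...###########..................#########
#########...###########..................#########
#########..###########..................##########
########...##########...................##########
########...##########...................##########
#######................................###########
#######................................###########
##########.............................###########
##################################################
```

```bash
python3 - <<'E'
from h import *
t=vision.read_camera('top'); np.save('pics/t14.npy',t)
x0,y0=330,208
q=t[y0:y0+70,x0:x0+45].astype(int).mean(2)
print('\n'.join(''.join('%3d'%v if 1 else '' for v in r) for r in q[18:62:2,3:36].astype(int)))
m=((q>48)&(q<200)).astype(np.uint8); m[:,40:]=0
n,l,st,ce=cv2.connectedComponentsWithStats(m)
for i in range(1,n): 
    if st[i][4]>60: print(st[i],ce[i])
E
```

```text
152157 34  3  2  5 11 14 15 14 14 12 13 15 10 14 12 12  9 11 13 13 13 12 13 10 13 13 13 10 12 11  4
156152 37  2  0  4 12 16 15 16 13 14 12 14 15 15 15 17 11  6 15 12 11 12 12  9 13 12  8 11 12 11  1
 96 75 16  2  2 10 14 12 15 15 15 14 14 16 12 15 13 15  7 15 13 15 12 13 14 14 11 15 10 12 13 11  2
 97 50 10  7  2  4  4 14 13  7  8  8  7  3  9 13 12 14  9 11 13 12 10 12 10 15 14 12 13 12 15  8  3
100 31  7  1 10 22 53 69 68 66 64 64 64 63 62 31  6  7 13 13 12 12 13  9 11 11 15 15 13 13 13  3  0
101 32  8  9 13 31 55 70 70 69 67 68 69 69 71 73 20  9 13 14 12 13 10 11 13 17 13 12 13 16 16  1  0
100 23  4 10 20 43 61 72 24  7 11  8 16 71 70 65 15  9 10 10 14 13 13 13 10 12 10 12 11 13 13  4  0
 77 14  5  9 24 49 67 67 18  7 11  9  8 72 70 43 12 10 15 13 11 12 15 14 14 13 11 14 12 12 11  3 24
 49 10  4 11 30 53 68 68 72 68 55 72 72 72 69 21  9 13 14 14 15 13 14 11 15 14 11 10 14 15  9  3 23
 31  4  1 22 41 58 70 66 68 67 67 67 67 69 69 18  9 13 10 13 12 14 11 13 14 13 12 13 12 14 10  4 48
 54 13  5 21 46 62 66 65 64 65 66 67 68 68 48 13  9 11 14 14 11 14 11 14 10 13 10 12 12 13  1  3 77

[... 495 characters left out ...]
2102
  1 31 75 93103100100100103 67 67 69 68 16 13 14 13 14 14 14 12 12 14 13 14 10 12 12 13  3  1 76100
  0 41 86100101100 99 99103 68 68 69 47 14  8 14 14 10 12 13 13 13 12 16 13 10 13 14 15  4  0 79101
  4 50 93104102100100 99103 68 69 68 29 13 11 12 14 13 14 10 14 15  9 12 13 14 13 17 12  3  6107104
 20 55 94105102102103102105 69 70 70 20 10 12 15 13 12 13 13 15 14 15 14 13 12 15 10 14  4 23106102
  4 18 20 28 35 60 70 80 87 59 61 43 13 12 22 12 13 14 14  9 11 14 15 12 13 14 14 14  8  0 25103100
 10 18 18 18 16 16 15 16 16 15 17 18 19 21 12 12 15 14 14 14 11 13 14 14 12 13 12 13  4  2 54105102
[  0   0  40  70 748] [21.2459893  27.17112299]
[  4  25  15  34 316] [11.06329114 42.79746835]
```

```bash
python3 - <<'E'
from h import *
a=unproj('top',(339.2,267),42);b=unproj('top',(343,233.5),42);d=(b-a)[:2];L=np.linalg.norm(d);u=d/L
m=a[:2]+75*u; print(a,b,L,np.degrees(np.arctan2(u[1],u[0])),'mid',m,'mid from front',b[:2]-30*u)
T=np.array([400.2,-204.9]);th=np.radians(-4.7);ex=np.array([np.cos(th),np.sin(th)]);ey=np.array([-ex[1],ex[0]])
print((m-T)@ex,(m-T)@ey); print(arm.sense()['joints'].round(1))
E
```

```text
[ 328.89090212 -170.00868385   42.        ] [ 432.80782934 -181.16407465   42.        ] 104.51397277705034 -6.127187239329705 mid [ 403.46245781 -178.01387481] mid from front [ 402.97920706 -177.96199827]
1.0484784276452426 27.063038477282674
[ -1.  -16.8 102.4   0.   94.4  90.5]
```

The scanner lies 27 mm off the tray's centre line, so it was knocked. That is too near the limit and it may be leaning on the rim. I'll regrip and recentre it.

Call:
{"api": "arm_command", "payload": {
  "motion": [
    [0.05,-0.28,0,-0.026],
    [0.1,-0.56,-0.1,-0.026],
    [0.14,-0.83,-0.3,-0.026],
    [0.14,-0.83,-0.5,-0.026]
  ]
}}

```text
time: 51.18
ee_pos: [380.9, -16.0, 173.6]
ee_rot: [-89.9, 0.0, 173.6]
ft_force: [0.2, 0.9, -0.5]
width: 63.9
```

Call:
{"api": "arm_command", "payload": {
  "motion": [
    [0.05,-0.28,-0.2,0],
    [0.1,-0.56,-0.4,0],
    [0.14,-0.83,-0.6,0],
    [0.14,-0.83,-0.6,0]
  ]
}}

```text
time: 51.52
ee_pos: [393.0, -98.5, 110.6]
ee_rot: [-90.0, -0.3, 173.7]
ft_force: [0.3, 0.8, -1.3]
width: 64.0
```

Call:
{"api": "arm_command", "payload": {
  "motion": [
    [0.05,-0.28,0,0],
    [0.1,-0.56,0,0],
    [0.14,-0.83,0,0],
    [0.14,-0.83,0,0],
    [0.14,-0.83,-0.3,0],
    [0.14,-0.83,-0.6,0],
    [0.14,-0.83,-0.85,0],
    [0.14,-0.83,-1,0],
    [0.14,-0.83,-1,0],
    [0.14,-0.83,-1,0]
  ]
}}

```text
time: 52.35
ee_pos: [407.9, -178.2, 14.3]
ee_rot: [-90.0, -0.1, 173.8]
ft_force: [0.1, -0.5, 1.0]
width: 64.0
```

Call:
{"api": "arm_command", "payload": {
  "motion": [
    [0,0,-0.05,0],
    [0,0,-0.1,0],
    [0,0,-0.15,0],
    [0,0,-0.2,0],
    [0,0,-0.2,0],
    [0,0,-0.2,0]
  ]
}}

```text
time: 52.85
ee_pos: [407.7, -178.5, -5.8]
ee_rot: [-90.0, -0.0, 173.8]
ft_force: [-0.8, -0.6, -0.9]
width: 63.9
```

Call:
{"api": "arm_command", "payload": {
  "motion": [
    [0,0,-0.03,0],
    [0,0,-0.06,0],
    [0,0,-0.08,0],
    [0,0,-0.08,0]
  ]
}}

```text
time: 53.18
ee_pos: [407.7, -178.4, -14.1]
ee_rot: [-90.0, -0.0, 173.8]
ft_force: [-0.4, -0.2, -0.0]
width: 64.2
```

Call:
{"api": "arm_command", "payload": {
  "motion": [
    [0,0,0,0],
    [0,0,0,0],
    [0,0,0,0],
    [0,0,0,0],
    [0,0,0,0],
    [0,0,0,0],
    [0,0,0,0],
    [0,0,0,0]
  ],
  "fingers": 1,
  "force": 60
}}

```text
time: 53.85
ee_pos: [408.1, -179.9, -13.0]
ee_rot: [-89.9, 0.1, 173.8]
ft_force: [-4.0, -9.3, 5.1]
width: 32.5
```

Call:
{"api": "arm_command", "payload": {
  "motion": [
    [0,0,0.05,0],
    [0,0,0.1,0],
    [0,0,0.15,0],
    [0,-0.05,0.15,0.008],
    [-0.01,-0.12,0.15,0.008],
    [-0.02,-0.19,0.15,0.008],
    [-0.02,-0.27,0.15,0.008],
    [-0.02,-0.27,0.15,0.008],
    [-0.02,-0.27,0.15,0.008]
  ]
}}

```text
time: 54.6
ee_pos: [405.7, -206.0, 1.2]
ee_rot: [-90.0, -0.0, 175.1]
ft_force: [0.3, 0.3, -1.7]
width: 32.6
```

Call:
{"api": "arm_command", "payload": {
  "motion": [
    [0,0,-0.05,0],
    [0,0,-0.1,0],
    [0,0,-0.13,0],
    [0,0,-0.13,0],
    [0,0,-0.13,0]
  ]
}}

```text
time: 55.02
ee_pos: [405.7, -205.3, -11.9]
ee_rot: [-90.0, -0.0, 175.2]
ft_force: [1.0, -0.4, -1.2]
width: 32.7
```

Call:
{"api": "arm_command", "payload": {
  "motion": [
    [0,0,-0.01,0],
    [0,0,-0.02,0],
    [0,0,-0.02,0],
    [0,0,-0.02,0]
  ]
}}

```text
time: 55.35
ee_pos: [406.1, -205.6, -13.1]
ee_rot: [-90.0, 0.0, 175.2]
ft_force: [-2.7, 1.2, 7.3]
width: 32.6
```

Call:
{"api": "arm_command", "payload": {
  "motion": [
    [0,0,0,0],
    [0,0,0,0],
    [0,0,0,0],
    [0,0,0,0],
    [0,0,0,0],
    [0,0,0,0],
    [0,0,0.1,0],
    [0,0,0.3,0],
    [0,0,0.6,0],
    [0,0,0.9,0],
    [0,0,1,0],
    [0,0,1,0]
  ],
  "fingers": -0.4,
  "force": 20
}}

```text
time: 56.35
ee_pos: [407.1, -206.4, 89.7]
ee_rot: [-89.9, 0.2, 175.2]
ft_force: [-0.3, -0.3, 0.4]
width: 60.0
```

Call:
{"api": "arm_command", "payload": {
  "motion": [
    [0,0.28,0.3,0],
    [0,0.56,0.6,0],
    [0,0.83,1,0],
    [0,1,1,0],
    [0,1,1,0]
  ]
}}

```text
time: 56.77
ee_pos: [406.4, -103.2, 188.3]
ee_rot: [-90.0, 0.2, 175.3]
ft_force: [-0.3, -1.2, 0.5]
width: 60.1
```

Call:
{"api": "arm_command", "payload": {
  "motion": [
    [0,0.4,0,0],
    [0,0.8,0,0],
    [0,1,0,0],
    [0,1,0,0]
  ]
}}

```text
time: 57.1
ee_pos: [405.3, -2.7, 185.4]
ee_rot: [-90.1, -0.1, 175.4]
ft_force: [0.6, -1.0, -0.1]
width: 59.4
```

Call:
{"api": "arm_command", "payload": {
  "motion": [
    [0,0.4,0,0],
    [0,0.8,0,0],
    [0,1,0,0],
    [0,1,0,0],
    [0,1,0,0]
  ]
}}

```text
time: 57.52
ee_pos: [405.6, 94.6, 185.4]
ee_rot: [-90.0, -0.1, 175.3]
ft_force: [0.4, -1.0, 0.3]
width: 59.5
```

```bash
python3 - <<'E'
from h import *
t=vision.read_camera('top'); b=vision.read_camera('side'); np.save('pics/t15.npy',t);np.save('pics/s15.npy',b)
x0,y0=330,208
q=t[y0:y0+70,x0:x0+45].astype(int).mean(2)
print('\n'.join(''.join('%3d'%v for v in r) for r in q[18:64:3,3:40].astype(int)))
b0=np.load('pics/s0.npy');bp=np.load('pics/s12.npy')
d=lambda a,c,x0,y0,x1,y1:round(float(np.abs(a[y0:y1,x0:x1].astype(int)-c[y0:y1,x0:x1]).mean()),1)
print('B,C,A hubs same as s12:',d(b,bp,245,215,275,235),d(b,bp,252,128,275,146),d(b,bp,215,260,255,285))
print('bowl',d(b,b0,290,205,330,240),'shaker',d(b,b0,272,118,288,142),'driver',d(b,b0,290,110,312,142),'bearing,spanner',d(b,b0,215,330,285,415))
E
```

```text
103103 18  8 12 11 12 13 14 14 13 13  1  8 11 13 13 13 13 14 12 14 15 13 13 11 13 10 13 14 11 12  1  0105100 96
107 76 15  4 13 14 11 11 11 12 15 10  3  5 15  9 14 14 14 15 11 13 10 13 16 15  7 13 13 12 12 11  1 23104 98 95
 98 50 10  8 12 12 12 15 11 13 12  6  1  9  6  9  5  4  8 12 10 13 11 15 14 14  8 11 14 12 13  9  5 48 98156156
105 35  5 11 10 12 13 16 11 13 12  8 14 28 54 70 70 69 68 67 65 64 65 61 17 13 14 12 10 13 14 10  9 73 90148144
154 38  2 12 16 13 13 11 13 13 11  6 21 36 57 72 55 10  7  0 33 70 69 69 19  7  8 12 14 12 10  8  1 95148143140
116 26  3 11 10 13 11 12  9 12 11  7 24 45 62 71 46 12  4  9 15 73 70 48 10 11 11 14 12 12 10 13 24 95147144143
 51 15  8 12 11 13 13 14 12 11  9 14 26 51 69 68 67 68 68 68 68 70 69 25 12 13 13 13 12 14  6 17 45 92147143141
 34  8 12 10 14 11 12 15 14  9 10 20 38 58 69 66 68 66 68 68 68 69 70 19  8 14 15 13 16 13  5 11 72 90145142141
 28  6 12 13 12 13 15 12 11  9 10 26 47 61 69 67 67 66 67 67 67 69 47 13 10 11 13 14 13 12  7  7103 91147145143
 19  6 10 22 14 15 14 10 11  8 11 28 53 68 68 68 67 67 68 67 70 69 26 10 11 11 13 13 14 13  3 25 98 98143143141
 13  9 19 22 13 13 15 12 12  8 20 39 57 70 68 68 68 67 68 68 69 69 20  7 12 15 15 11 14  1  1 51 95152148146144
  6 11 20 20 13 13 13 12 13 12 24 48 63 68 68 67 68 67 67 69 69 48 15 11 13 15 14 10 14  4  1 74 95153150148149
  4 12 23 21 10 13 13 14 12 12 29 52 69 68 67 67 68 67 69 71 68 25 13 12 14 12 13 11 16  1  6108102 94 93 92 94
  8 19 20 19 21 14 12  7 10 18 36 59 69 69 69 70 70 70 69 70 69 19 10 13 12 13 12 12 10  1 24103100 98 96 96 95
  9 19 20 20 20 12 11 11 11 11 12 11  9  6  8  3  3  9 10  7  9 10 13 15 11 13 14 13  6  1 54105103101100 99100
 10 20 21 20 19 14 11 11 11 12 11 16 12 11 12 13 11 11 12 13 14 13 13 14 15 11 14 16  3  1 76 99 96 97 94 95 95
B,C,A hubs same as s12: 3.2 3.0 3.0
bowl 7.1 shaker 4.0 driver 25.0 bearing,spanner 3.1
```

```bash
python3 - <<'E'
from h import *
a=unproj('top',(348.9,267),42);b=unproj('top',(351.3,233.5),42);print((a+(b-a)*75/105).round(1)[:2])
t=np.load('pics/t15.npy').astype(int);t0=np.load('pics/t0.npy').astype(int);print('driver top diff',np.abs(t-t0)[205:230,405:460].mean())
print(arm.close_job())
E
```

```text
[ 403.7 -204.9]
driver top diff 1.6402424242424243
the job is handed in; nothing more can be done
None
```

The job is handed in after about 58 s of the 210 s. The hand-in returned no verdict, so the results below rest on my own force and camera checks.

- **Shafts:** Three units were present. I pushed all three home, then drew all three out. The right-hand and middle ones stopped after about 10 mm. The one at the robot's left ran about 22 mm, so it is the worn one.
- **Scan:** With all shafts out, I held the scanner level at about 6 cm from the worn unit's label in three nearby aims, for about 5 s in total. My predicted and seen positions of scanner and label disagreed by about 7 mm, against a limit of 15 mm, so I shifted slightly between holds. A second side picture for comparison was inconclusive because of that shift.
- **Tray:** After pushing the two sound shafts home I found the scanner 27 mm off the tray's centre line. It had probably been knocked. I gripped it again and recentred it. The last image puts its centre about 4 mm from the tray's centre.
- **Final checks:**
  - The middle hub matches its earlier home picture.
  - The right hub is about 10 mm in from where it had been drawn out, and the push ended at a firm stop.
  - The worn shaft is still out.
  - The worn unit's housing has not moved.
  - The shaker, spare bearing, spanner and driver look unmoved. The driver's patch differed in the side picture but matched in the top one.
  - The bowl's patch differed slightly from the start, most likely from the arm's shadow, and I did not check it further.
- **Unexplained:** The finger tips seemed 20–35 mm higher than the reported tool point. My first grip closed above a hub because of this, so I set later grip heights by force and pictures.

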